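Put away the microscope optics and reagent bottles

TASK

Clear up after the microscope session: stand the two steel objectives in the ribbed wooden tray, one in each bay, the eyepiece in the round wooden dish, and both amber reagent bottles in the plain steel tray. Everything must stand upright on the floor of its tray as it stands now; set the things down rather than dropping them, and leave the glass beaker and the petri dish where they are, standing.

Things in the scene. Friction and masses are not known exactly. Their poses are not given: they have to be found in the camera images.
- lens_short_center (a point): Short microscope objective: a plain steel round barrel with a black band low down, 27 mm in diameter and 52 mm tall, nose up: the barrel is straight up to 41 mm, then tapers to a 17 mm nose. About 0.1 kg. Stands upright on the bench at the start; this point is its centre, half-way up, on its axis; z is up along the axis. Round, so its yaw means nothing.
- lens_long_center (a point): Long microscope objective: like the short one, 27 mm in diameter but 68 mm tall, straight up to 57 mm, then tapering to a 17 mm nose. About 0.14 kg. Stands upright on the bench at the start; this point is its centre, half-way up, on its axis; z is up along the axis. Round, so its yaw means nothing.
- eyepiece_center (a point): Microscope eyepiece, standing on its wide black eyecup: the eyecup is 36 mm in diameter and 24 mm tall, then (from 27 mm up) a bright metal tube of 23 mm diameter up to the flat top; 60 mm tall in all. Easiest gripped by the tube. About 0.09 kg. Stands upright on the bench at the start; this point is its centre, half-way up, on its axis; z is up along the axis. Round, so its yaw means nothing.
- bottle_tall_center (a point): Tall amber glass reagent bottle with paper label and black cap: body 40 mm in diameter and straight up to 62 mm, cap 26 mm in diameter, 92 mm tall in all. About 0.17 kg. Stands upright on the bench at the start; this point is its centre, half-way up, on its axis; z is up along the axis. Round, so its yaw means nothing.
- bottle_squat_center (a point): Squat amber glass reagent bottle with paper label and black cap: body 50 mm in diameter and straight up to 44 mm, cap 36 mm in diameter, 68 mm tall in all. About 0.16 kg. Stands upright on the bench at the start; this point is its centre, half-way up, on its axis; z is up along the axis. Round, so its yaw means nothing.
- lens_tray: Small shallow wooden tray, fixed to the bench, with a rib across its middle that makes two equal square bays. Outside 64 mm (own x) by 122 mm (own y), 11 mm high, walls and rib 5 mm thick, floor 5 mm thick (so the lip stands 6 mm above the floor). Origin: centre of its underside, on the bench; z up. The bays are about 54 mm square, centred 29 mm from the origin along own +y and -y.
- bottle_tray: Larger shallow steel tray without any rib, fixed to the bench. Outside 86 mm (own x) by 160 mm (own y), 11 mm high, walls 5 mm, floor 5 mm thick (lip 6 mm above the floor). Origin: centre of its underside, on the bench; z up. Two bottles stand well at 38 mm from the origin along own +y and -y.
- dish: Shallow round dark wooden dish, fixed to the bench: 76 mm outside, 66 mm inside diameter, 11 mm high, floor 5 mm thick (lip 6 mm above the floor). Origin: centre of its underside, on the bench; z up.
- beaker_center (a point): Empty glass beaker, loose, 58 mm in diameter and 70 mm tall, to be left alone. This point is its centre, half-way up.
- petri_center (a point): Small low glass petri dish, loose, 60 mm in diameter and 15 mm tall, to be left alone. This point is its centre, half-way up.

How it is judged:
By the outcome, as a careful person would: the job done as asked, in the order asked, and still so for the second after the job is handed in, with the robot touching nothing.
It also fails if it takes over 120 s, if anything falls off the work surface, if the arm or the gripper's body presses on something with over 40 N, if the wrist force passes 120 N, or if a joint passes its speed limit or range.

ROBOT

A 6-joint arm with a two-finger parallel gripper is mounted at the origin on the work surface. World frame = base frame: x ahead of the robot, y to its left, z up, the work surface at z = 0. Lengths are in m, angles in rad, forces in N, time in s.
With the tool pointing down it reaches from about 0.425 to 0.95 m from the base axis. Payload 3.5 kg.
Tool frame: the origin (TCP) lies midway between the tips of the shut fingers; the grasp point (between the pads) lies 19 mm behind it; z points along the fingers, y is the line along which they close (so a half turn about z gives the same grasp; the last joint's range is limited). The gripper opens to 85 mm and grips with 20 to 120 N. Pads are 22 mm wide; open, the fingers measure 114 mm over their backs; the gripper's body (76 mm by 85 mm) begins 54 mm behind the grasp point. The pads swing forward as they close: fully open they stand 13 mm farther back than shut.
Start: joints at [0.955, 0.286, 1.577, -0, 1.279, -0.15], TCP at [0.303, 0.603, 0.193] pointing down, gripper open.
Joint ranges: [-2.77, 2.77], [-0.9, 2.22], [0.21, 2.48], [-1.53, 4.67], [0.24, 2.81], [-2.84, 2.84]. Speed limits (rad/s): [2.79, 2.79, 3.14, 3.14, 3.14, 3.14].

INTERFACE

Orientations are given as a unit quaternion [x, y, z, w].
In Python, from plant import ctrl, cams, order gives the robot as it stands.
- The arm moves only by the tool move_arm, never from a script. Its argument "plan" is one flat list of numbers, 7 for each row, row after row: the shift along the world's x, y, z in mm, then the turn, a rotation vector about the world's x, y, z in degrees, then the finger opening in mm, from 0 to 85.4. A call has 1 to 12 rows; each row shifts and turns the commanded pose from where the row before left it; what a row does not reach is not made up. A row lasts 1/10 s, in which the tool goes at most 50 mm and 8.59 degrees, less where a joint would pass 70% of its speed; a pose out of reach is approached as far as the arm can. A call is refused whole if a number of a shift passes 50 or a number of a turn 8.59, either way. A call with a gripper value outside its range is refused whole. The fingers move at their own pace and stop on an object; "newtons" is the grip in N (left out, the last holds). Time passes only in rows, so rows that do not move let the fingers close. It gives the time, the measured TCP pose, the force, the opening and the grip force at its end, in the units of the state.
- ctrl.get_state(): the state, without advancing time (a new reading comes with each control period).
- cams.read_camera(name): name is "scene" or "top" or "wrist"; returns a dict with "color" (400x640x3 uint8, red, green, blue), "fov_y" (degrees; the focal length in pixels is half the picture's height over the tangent of half this angle, whatever the lens; pixels are square), "cx", "cy" (the principal point, pixels), "origin" and "orientation" of the camera in the world; the wrist camera has in their place "T_tool_cam" (4x4, takes a point from camera to tool coordinates, whose origin is the TCP and whose axes are the flange's). Camera axes: x right, y up, looking along -z (the intrinsics and any distortion apply to the point x, -y, -z); pixel columns grow to the right and rows downward; lengths in m; the calibration is good to about 2 mm. A picture is of the moment at which its call begins: read the wrist's pose just before it. There is no depth.
- order.sign_off(): hands the job in; it is judged then, once.
The state is a dict: "time": time; "qpos": joint angles; "dq": joint speeds; "joint_efforts": joint torques, N m; "eef_pos": TCP position; "tcp_rot": TCP orientation; "contact_force": force on the tool from outside, world axes, zero at the start; "wrist_torque": the same for the moment, N m; "opening": opening from 0.0 (shut) to 1.0 (fully open); "finger_force": force on a finger pad.
Only numpy, scipy, OpenCV 4.12 (cv2) and the standard library are available. Lean on these libraries where they do the work, as an engineer would, in place of code of your own. Each camera call takes 0.05 s, during which the arm holds its last target. There are 200 camera calls.

## Working session

There is one attempt and no reset: what is moved stays moved. The work goes in short steps, Python scripts to look and compute and a tool call to move; the robot and the scene stay as the last step left them, time stands still between calls to the robot, and variables do not carry over. Pictures are saved under pics/ and viewed, at most 14 in all, crops included, and the job is handed in when it is done.

Besides the shell and the picture viewer there is one more tool, called after "Request:" by a JSON object that holds its "name" and its "arguments", one argument or row to a line. move_arm: Moves the arm, as the interface text tells. Its arguments: {"type":"object","properties":{"plan":{"type":"array","items":{"type":"number"}},"newtons":{"type":"number"}},"required":["plan"]}

```bash
mkdir -p pics; ls; python3 - <<'E'
from plant import ctrl,cams,order
import cv2
for n in ("scene","top"):
    c=cams.read_camera(n); cv2.imwrite(f"pics/{n}0.png",c["color"][:,:,::-1])
    print({k:v for k,v in c.items() if k!="color"})
s=ctrl.get_state();print(s)
c=cams.read_camera("wrist");print({k:v for k,v in c.items() if k!="color"})
E
```

```text
pics
{'fov_y': 42.43772559367831, 'cx': 318.48445781080596, 'cy': 203.38714184252683, 'origin': array([1.0848841 , 0.47480717, 0.9607682 ]), 'orientation': array([0.14797201, 0.32244002, 0.83921023, 0.41214428])}
{'fov_y': 50.25189951249201, 'cx': 321.5025909504025, 'cy': 197.11187826712145, 'origin': array([0.24070487, 0.0035205 , 1.14260954]), 'orientation': array([ 0.08111948, -0.07656673, -0.683066  ,  0.72178806])}
{'time': 0.1, 'qpos': array([ 9.55027543e-01,  2.87075385e-01,  1.57803397e+00, -4.88759389e-06,
        1.27860824e+00, -1.49975472e-01]), 'dq': array([ 2.69249261e-03, -1.39413812e-05, -3.36349113e-03, -4.16049671e-04,
       -7.34273125e-04, -1.02350224e-03]), 'joint_efforts': array([ 4.08306405e-04, -4.07297373e+01, -2.93697560e+01, -1.85473605e-04,
        3.39606930e-03,  2.01615313e-05]), 'eef_pos': array([0.30272773, 0.60254942, 0.19128489]), 'tcp_rot': array([ 2.30796122e-01,  9.73001553e-01, -9.86417022e-04, -3.94754294e-04]), 'contact_force': array([-0.05823528, -0.37856884,  0.07565869]), 'wrist_torque': array([-0.05922358,  0.00393531, -0.02805016]), 'finger_force': 0.0, 'opening': 0.9989671383262232}
{'fov_y': 69.52345390718928, 'cx': 320.76475752490194, 'cy': 195.54514534242128, 'T_tool_cam': array([[-2.79105693e-04,  9.55762271e-01,  2.94140108e-01,
         7.47921015e-02],
       [ 9.99999378e-01, -5.09599468e-05,  1.11447268e-03,
         6.13337230e-04],
       [ 1.08016030e-03,  2.94140236e-01, -9.55761662e-01,
        -1.81910951e-01],
       [ 0.00000000e+00,  0.00000000e+00,  0.00000000e+00,
         1.00000000e+00]])}
```

View pics/scene0.png

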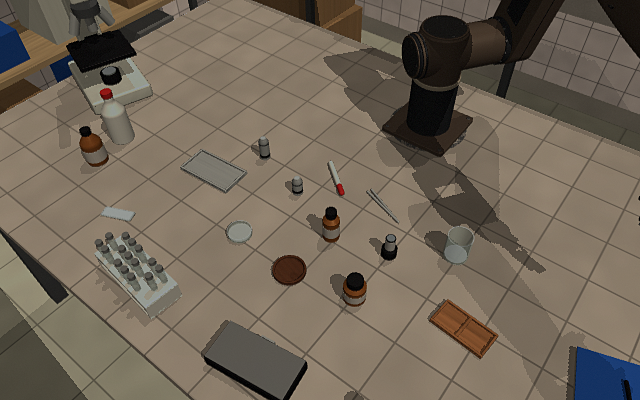

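View pics/top0.png

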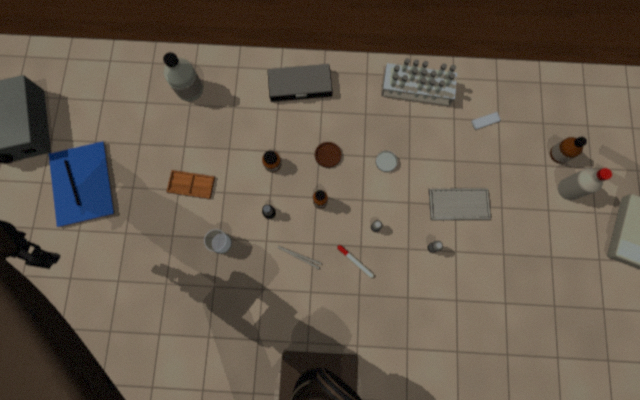

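Scene: the lenses are at (264,148) and (297,185), eyepiece (389,247), tall bottle (331,225), squat bottle (354,290), dish (289,269), lens tray (463,328), steel tray (214,170), petri (239,232) and beaker (457,245). The top view shows the same layout. Next I triangulate by rough pixel pairs.

```bash
cat > h.py <<'E'
import numpy as np, cv2
from scipy.spatial.transform import Rotation as R
from plant import ctrl,cams,order
def view(n):
    s=ctrl.get_state(); c=cams.read_camera(n)
    if n=="wrist":
        T=np.eye(4);T[:3,:3]=R.from_quat(s["tcp_rot"]).as_matrix();T[:3,3]=s["eef_pos"]
        T=T@c["T_tool_cam"]; c["o"],c["R"]=T[:3,3],T[:3,:3]
    else: c["o"],c["R"]=np.array(c["origin"]),R.from_quat(c["orientation"]).as_matrix()
    c["f"]=200/np.tan(np.radians(c["fov_y"]/2)); c["bgr"]=c["color"][:,:,::-1].copy()
    return c
def ray(c,p):
    d=c["R"]@np.array([(p[0]-c["cx"])/c["f"],-(p[1]-c["cy"])/c["f"],-1]); return d/np.linalg.norm(d)
def plane(c,p,z):
    d=ray(c,p); return c["o"]+d*(z-c["o"][2])/d[2]
def tri(vs,ps):
    A=np.zeros((3,3));b=np.zeros(3);L=[]
    for c,p in zip(vs,ps):
        d=ray(c,p);M=np.eye(3)-np.outer(d,d);A+=M;b+=M@c["o"];L.append((M,c["o"]))
    x=np.linalg.solve(A,b); return x,max(np.linalg.norm(M@(x-o)) for M,o in L)
def proj(c,X):
    q=c["R"].T@(np.asarray(X)-c["o"]); return np.array([c["cx"]-c["f"]*q[0]/q[2],c["cy"]+c["f"]*q[1]/q[2]])
E
python3 - <<'E'
from h import *
s,t=view("scene"),view("top")
for n,a,b in [("long top",(264,138),(439,245)),("short top",(297,178),(378,227)),("eye top",(391,236),(270,212)),("tall top",(331,210),(319,193)),
 ("squat top",(355,278),(270,157)),("dish",(289,268),(328,155)),("ltray",(463,328),(191,184)),("btray",(214,169),(460,204)),("petri",(239,231),(387,162)),("beaker top",(461,233),(213,241))]:
    x,e=tri([s,t],[a,b]);print(n,(x*1e3).round(),round(e*1e3,1),"r",np.hypot(x[0],x[1]).round(3),"bench:",(plane(s,a,0.01)[:2]*1e3).round())
E
```

```text
long top [ 377. -284.   66.] 2.0 r 0.472 bench: [ 332. -329.]
short top [ 419. -134.   42.] 0.6 r 0.44 bench: [ 396. -156.]
eye top [440. 152.  51.] 2.6 r 0.465 bench: [409. 139.]
tall top [489.  24.  95.] 0.1 r 0.489 bench: [430. -20.]
squat top [586. 159.  66.] 0.2 r 0.607 bench: [555. 140.]
dish [620.   6.   6.] 0.2 r 0.62 bench: [622.   8.]
ltray [516. 381.   3.] 0.9 r 0.641 bench: [520. 382.]
btray [ 500. -359.    4.] 1.6 r 0.615 bench: [ 503. -352.]
petri [ 610. -159.    2.] 0.1 r 0.63 bench: [ 614. -154.]
beaker top [356. 280.  76.] 2.2 r 0.453 bench: [303. 264.]
```

Request:
{"name": "move_arm", "arguments": {
  "plan": [30, -30, 8, 0, 0, 0, 85, 30, -30, 8, 0, 0, 0, 85, 30, -30, 8, 0, 0, 0, 85, 30, -30, 8, 0, 0, 0, 85, 30, -30, 8, 0, 0, 0, 85, 30, -30, 0, 0, 0, 0, 85, 0, 0, 0, 0, 0, 0, 85],
  "newtons": 30
}}

```text
time: 0.95
eef_pos: [0.4867, 0.4195, 0.2328]
tcp_rot: [0.234, 0.972, -0.0, 0.001]
contact_force: [-1.9, 0.6, -1.3]
opening: 0.996
finger_force: 0.0
```

```bash
python3 - <<'E'
from h import *
c=view("wrist");cv2.imwrite("pics/w1.png",c["bgr"])
print(ctrl.get_state()["eef_pos"], ctrl.get_state()["tcp_rot"], R.from_quat(ctrl.get_state()["tcp_rot"]).as_matrix().round(3))
for n,X in [("eye",(.44,.152,.055)),("squat",(.586,.159,.066)),("lt",(.516,.381,.01)),("beak",(.356,.28,.07))]: print(n,proj(c,X).round())
import pickle; pickle.dump(c,open("w1.pkl","wb"))
E
```

```text
[0.48483794 0.42120104 0.23244913] [ 2.32863152e-01  9.72509511e-01 -2.72779400e-05 -4.89443975e-05] [[-0.892  0.453 -0.   ]
 [ 0.453  0.892 -0.   ]
 [ 0.    -0.    -1.   ]]
eye [129. 226.]
squat [191. 310.]
lt [306. 191.]
beak [163. 126.]
```

View pics/w1.png

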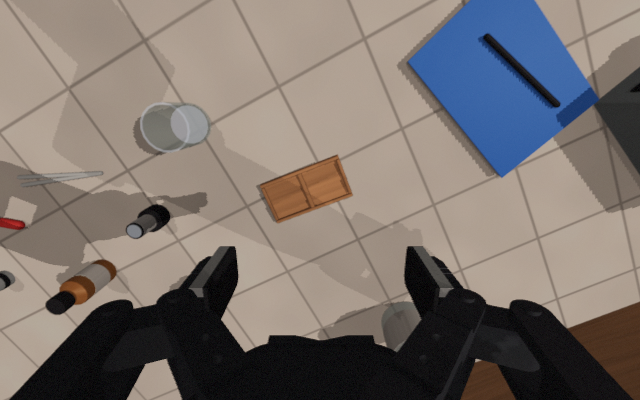

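The wrist view shows the lens tray at about (306,189), with corners at (258,186), (339,155), (352,195) and (277,222). The eyepiece top is at (135,230) and the beaker at (172,126). Predictions agree, so next I measure the tray pose and the eyepiece.

```bash
cat >> h.py <<'E'
def woodmask(c):
    h=cv2.cvtColor(c["bgr"],cv2.COLOR_BGR2HSV); return cv2.inRange(h,(3,110,60),(16,255,255))
def blob(m,near,k=5):
    m=cv2.morphologyEx(m,cv2.MORPH_CLOSE,np.ones((k,k)))
    cs=cv2.findContours(m,cv2.RETR_EXTERNAL,cv2.CHAIN_APPROX_NONE)[0]
    cs=[q for q in cs if cv2.contourArea(q)>60]
    return min(cs,key=lambda q:np.linalg.norm(q[:,0].mean(0)-near))
def rect(c,q,z):
    "rectangle of contour laid on plane z: centre, sizes mm, long-axis angle deg"
    P=np.array([plane(c,p,z)[:2] for p in cv2.convexHull(q)[:,0]])*1e3
    r=cv2.minAreaRect(P.astype(np.float32)); b=cv2.boxPoints(r); e=[b[1]-b[0],b[2]-b[1]]; l=max(e,key=np.linalg.norm)
    return np.round(r[0],1),np.round(sorted(r[1]),1),round(float(np.degrees(np.arctan2(l[1],l[0]))%180),1)
E
python3 - <<'E'
from h import *
import pickle; c=pickle.load(open("w1.pkl","rb"))
q=blob(woodmask(c),(306,189))
print(cv2.contourArea(q))
for z in (0,.011): print(rect(c,q,z))
s=view("scene"); q2=blob(woodmask(s),(463,328)); print(rect(s,q2,.011))
# height by triangulating centre of the rim
mc=lambda q:np.mean(cv2.boxPoints(cv2.minAreaRect(q)),0)
x,e=tri([c,s],[mc(q),mc(q2)]);print(x*1e3,e*1e3)
# eyepiece bright top in both views
print((tri([c,s],[(134,230),(391,236)])[0]*1e3).round(1), (plane(c,(134,230),.06)*1e3).round(1))
E
```

```text
3399.0
(array([516.2, 379.3]), array([ 66. , 124.4]), 84.3)
(array([513.7, 381.3]), array([ 64.2, 121.1]), 84.3)
(array([519.2, 381.6]), array([ 68.6, 122. ]), 84.2)
[514.68048707 380.89761856   3.75808087] 0.7980162539249347
[446.6 158.4  60.9] [447.2 159.2  60. ]
```

The tray centre is (515,380) with its long axis at 84.3°, and its size and height check out. Next I go to the lenses, turning the fingers to close along the tray's x (-69°).

Request:
{"name": "move_arm", "arguments": {
  "plan": [-2.5, -40, 0, 0, 0, -5.75, 85, -2.5, -40, 0, 0, 0, -5.75, 85, -2.5, -40, 0, 0, 0, -5.75, 85, -2.5, -40, 0, 0, 0, -5.75, 85, -2.5, -40, 0, 0, 0, -5.75, 85, -2.5, -40, 0, 0, 0, -5.75, 85, -2.5, -40, 0, 0, 0, -5.75, 85, -2.5, -40, 0, 0, 0, -5.75, 85, -2.5, -40, 0, 0, 0, -5.75, 85, -2.5, -40, 0, 0, 0, -5.75, 85, -2.5, -40, 0, 0, 0, -5.75, 85, -2.5, -40, 0, 0, 0, -5.75, 85]
}}

```text
time: 2.25
eef_pos: [0.4528, -0.0569, 0.2326]
tcp_rot: [0.742, 0.67, 0.0, 0.0]
contact_force: [1.2, 0.9, 0.1]
opening: 0.994
finger_force: 0.0
```

Request:
{"name": "move_arm", "arguments": {
  "plan": [0, -20, 0, 0, 0, 0, 85, 0, 0, 0, 0, 0, 0, 85, 0, 0, 0, 0, 0, 0, 85]
}}

```text
time: 2.55
eef_pos: [0.4531, -0.0758, 0.2323]
tcp_rot: [0.741, 0.671, 0.0, -0.0]
contact_force: [-0.4, 0.5, 0.2]
opening: 0.995
finger_force: 0.0
```

```bash
python3 - <<'E'
from h import *
c=view("wrist");cv2.imwrite("pics/w2.png",c["bgr"])
print(ctrl.get_state()["eef_pos"], R.from_quat(ctrl.get_state()["tcp_rot"]).as_matrix().round(3))
for n,X in [("long",(.377,-.284,.066)),("short",(.419,-.134,.05)),("bt",(.5,-.359,.01)),("petri",(.61,-.159,.01))]: print(n,proj(c,X).round())
import pickle; pickle.dump(c,open("w2.pkl","wb"))
E
```

```text
[ 0.45310928 -0.07547879  0.23234168] [[ 0.097  0.995 -0.   ]
 [ 0.995 -0.097  0.001]
 [ 0.001 -0.    -1.   ]]
long [283. 316.]
short [300. 213.]
bt [365. 324.]
petri [431. 207.]
```

View pics/w2.png

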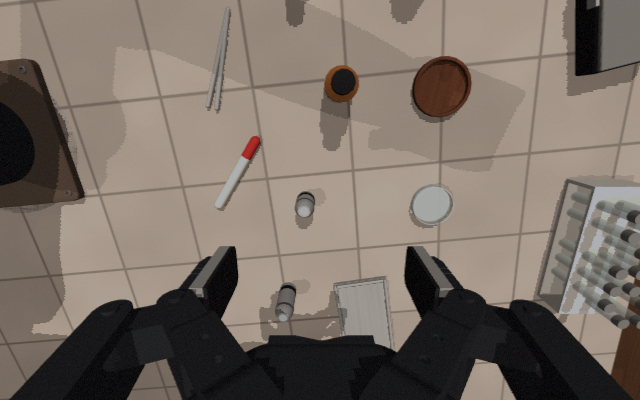

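The short lens nose is at (304,211), the long one's nose at (284,315), and the steel tray's near corners at (335,284) and (386,277). The dish is at (441,87), the tall bottle's cap at (343,82) and the petri dish at (432,204).

```bash
python3 - <<'E'
from h import *
import pickle; c=pickle.load(open("w2.pkl","rb")); s=view("scene")
for n,a,b,z in [("short",(304,211),(297,178),.052),("long",(284,315),(264,138),.068),("tall",(344,82),(331,210),.092),("traycorner",(335,284),(216,149),.011),("traycorner2",(386,277),(246,181),.011)]:
    x,e=tri([c,s],[a,b]);print(n,(x*1e3).round(1),round(e*1e3,1),(plane(c,a,z)*1e3).round(1))
h=cv2.cvtColor(c["bgr"],cv2.COLOR_BGR2HSV)
q=blob(cv2.inRange(h,(0,80,20),(16,255,150)),(441,87)); q2=blob(cv2.inRange(cv2.cvtColor(s["bgr"],cv2.COLOR_BGR2HSV),(0,80,20),(16,255,150)),(289,269))
e1,e2=cv2.fitEllipse(q),cv2.fitEllipse(q2);print(e1,e2);x,e=tri([c,s],[e1[0],e2[0]]);print("dish",x*1e3,e*1e3,plane(c,e1[0],.011)*1e3)
# gray lens crop extents
g=c["bgr"][185:225,285:325]; cv2.imwrite("pics/crop2.png",cv2.resize(np.hstack([g,c["bgr"][282:322,265:305]]),None,fx=8,fy=8,interpolation=cv2.INTER_NEAREST))
E
```

```text
short [ 424.6 -131.3   49. ] 1.0 [ 425.3 -131.1   52. ]
long [ 380.8 -277.    72.3] 0.4 [ 379.8 -281.    68. ]
tall [487.   21.9  92. ] 0.7 [487.4  21.4  92. ]
traycorner [ 470.9 -309.6   44. ] 48.8 [ 456.7 -275.6   11. ]
traycorner2 [ 524.1 -214.2   77.9] 9.8 [ 539.1 -270.7   11. ]
((441.5208740234375, 86.23110961914062), (55.1629638671875, 63.32141876220703), 36.95927810668945) ((288.9089050292969, 269.73406982421875), (30.071205139160156, 33.55818176269531), 84.90849304199219)
dish [623.4260667    9.03976671   5.11801509] 0.3879334617116365 [620.87426601   9.21986856  11.        ]
```

View pics/crop2.png

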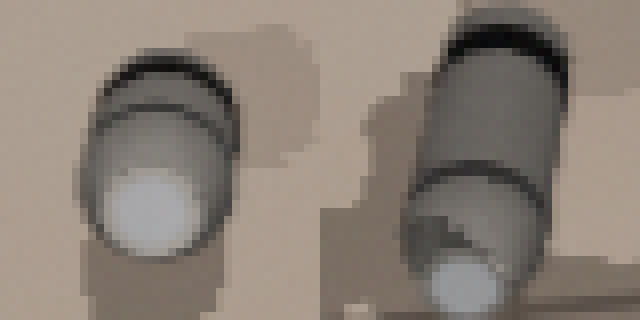

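Request:
{"name": "move_arm", "arguments": {
  "plan": [-7, -14, -36, 0, 0, 0, 70, -7, -14, -36, 0, 0, 0, 70, -7, -14, -36, 0, 0, 0, 70, -7, -13.5, -36, 0, 0, 0, 70, 0, 0, -30, 0, 0, 0, 70, 0, 0, -25, 0, 0, 0, 70, 0, 0, -22, 0, 0, 0, 70, 0, 0, 0, 0, 0, 0, 70, 0, 0, 0, 0, 0, 0, 70]
}}

```text
time: 3.55
eef_pos: [0.4254, -0.1315, 0.0117]
tcp_rot: [0.741, 0.672, -0.0, -0.0]
contact_force: [0.3, -0.4, 0.3]
opening: 0.825
finger_force: 0.0
```

Request:
{"name": "move_arm", "arguments": {
  "plan": [0, 0, 0, 0, 0, 0, 0, 0, 0, 0, 0, 0, 0, 0, 0, 0, 0, 0, 0, 0, 0, 0, 0, 0, 0, 0, 0, 0, 0, 0, 0, 0, 0, 0, 0, 0, 0, 0, 0, 0, 0, 0, 0, 0, 0, 0, 0, 0, 0]
}}

```text
time: 4.25
eef_pos: [0.4248, -0.1323, 0.0114]
tcp_rot: [0.741, 0.671, -0.0, -0.0]
contact_force: [0.2, 0.4, 0.6]
opening: 0.002
finger_force: 0.0
```

The fingers shut on nothing, so I look again.

```bash
python3 - <<'E'
from h import *
c=view("wrist");cv2.imwrite("pics/w3.png",c["bgr"])
import pickle; pickle.dump(c,open("w3.pkl","wb"))
s=view("scene");cv2.imwrite("pics/s3.png",cv2.resize(s["bgr"][120:260,220:420],None,fx=3,fy=3))
E
```

```text
(no output)
```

View pics/w3.png

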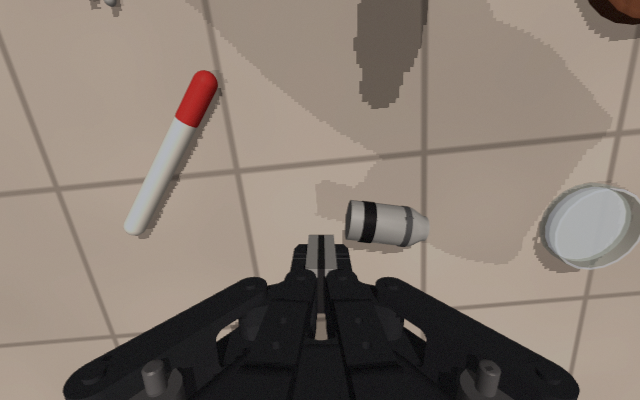

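View pics/s3.png

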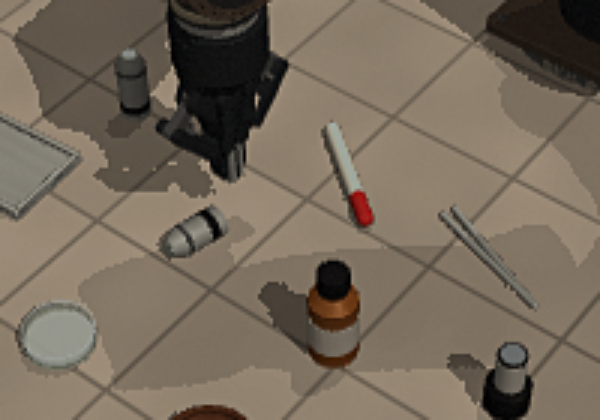

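The short lens was knocked over. It now lies with its centre at wrist (385,223), nose toward +x. The fingertips appear higher than the TCP implies, so I triangulate them from the wrist and scene views.

```bash
python3 - <<'E'
from h import *
import pickle; c=pickle.load(open("w3.pkl","rb")); s=view("scene"); st=ctrl.get_state(); print(st["eef_pos"],st["contact_force"])
for b in ((297.3,179.3),(298,177),(296,180)):
    x,e=tri([c,s],[(321,237),b]);print("tip",(x*1e3).round(1),round(e*1e3,1))
print(proj(c,st["eef_pos"]),proj(s,st["eef_pos"]))
for r in(347,351):
  pass
a,b=(348,224),(428,230)
for z in (0,.0135,.027):print((plane(c,(347,222),z)*1e3).round(1),(plane(c,(428,228),z)*1e3).round(1))
for y0,n in ((.0,"")):pass
E
```

```text
[ 0.42451478 -0.1320629   0.01095829] [-0.41550843 -0.43331012 -0.08938043]
tip [ 426.1 -127.    47.1] 0.8
tip [ 426.8 -122.7   57.9] 1.6
tip [ 426.1 -130.5   41.7] 1.8
[319.78320777 222.22519854] [297.14057586 188.2135681 ]
[ 443.6 -138.3    0. ] [ 501.9 -148.9    0. ]
[ 442.8 -132.7   13.5] [ 497.  -142.5   13.5]
[ 442.1 -127.    27. ] [ 492.2 -136.1   27. ]Traceback (most recent call last):
  File "<stdin>", line 10, in <module>
TypeError: cannot unpack non-iterable float object
```

The tips sit about 33 mm above the reported TCP. I confirm this with a guarded touch on empty bench beside the lens.

Request:
{"name": "move_arm", "arguments": {
  "plan": [0, 20, 0, 0, 0, 0, 0, 0, 25, 0, 0, 0, 0, 0, 0, 0, -5, 0, 0, 0, 0, 0, 0, -4, 0, 0, 0, 0, 0, 0, 0, 0, 0, 0, 0]
}}

```text
time: 4.9
eef_pos: [0.4245, -0.0876, 0.0017]
tcp_rot: [0.741, 0.671, -0.0, -0.001]
contact_force: [0.5, -0.3, -0.3]
opening: -0.004
finger_force: 0.0
```

```bash
python3 - <<'E'
from h import *
c,s=view("wrist"),view("scene");cv2.imwrite("pics/s4.png",np.vstack([cv2.resize(s["bgr"][140:210,240:370],None,fx=6,fy=6,interpolation=cv2.INTER_CUBIC)]))
print(ctrl.get_state()["eef_pos"],ctrl.get_state()["contact_force"])
E
```

```text
[ 0.4250687  -0.08799224  0.00230201] [-0.05901523  0.82002827 -0.0864591 ]
```

View pics/s4.png

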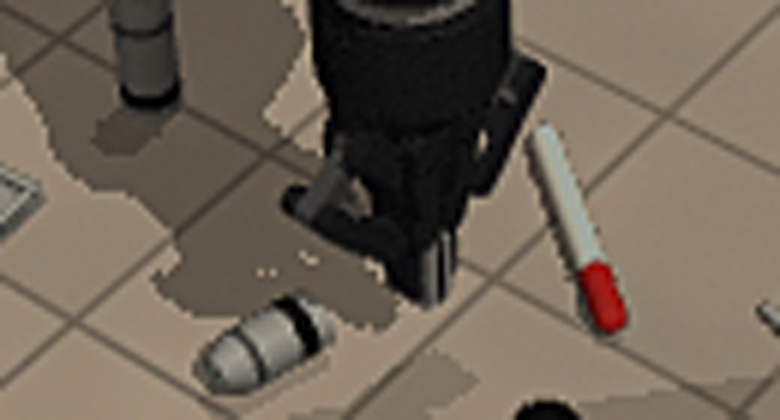

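No contact at z=2 mm. The tips are at scene (312,191), so I keep going down carefully.

Request:
{"name": "move_arm", "arguments": {
  "plan": [0, 0, -3, 0, 0, 0, 0, 0, 0, -3, 0, 0, 0, 0, 0, 0, 0, 0, 0, 0, 0]
}}

```text
time: 5.3
eef_pos: [0.4247, -0.0875, -0.004]
tcp_rot: [0.741, 0.671, -0.0, -0.0]
contact_force: [0.9, 0.1, 0.5]
opening: 0.002
finger_force: 0.0
```

Request:
{"name": "move_arm", "arguments": {
  "plan": [0, 0, -3, 0, 0, 0, 0, 0, 0, -3, 0, 0, 0, 0, 0, 0, 0, 0, 0, 0, 0]
}}

```text
time: 5.6
eef_pos: [0.4247, -0.0872, -0.01]
tcp_rot: [0.741, 0.671, -0.0, -0.0]
contact_force: [0.4, -0.4, -0.1]
opening: -0.002
finger_force: 0.0
```

Request:
{"name": "move_arm", "arguments": {
  "plan": [0, 0, -3, 0, 0, 0, 0, 0, 0, -3, 0, 0, 0, 0, 0, 0, 0, 0, 0, 0, 0]
}}

```text
time: 5.9
eef_pos: [0.4247, -0.0872, -0.016]
tcp_rot: [0.741, 0.671, -0.0, -0.0]
contact_force: [0.8, 0.1, 0.9]
opening: 0.0
finger_force: 0.0
```

Request:
{"name": "move_arm", "arguments": {
  "plan": [0, 0, -3, 0, 0, 0, 0, 0, 0, -2, 0, 0, 0, 0, 0, 0, 0, 0, 0, 0, 0]
}}

```text
time: 6.2
eef_pos: [0.4248, -0.0873, -0.0208]
tcp_rot: [0.741, 0.671, -0.0, -0.0]
contact_force: [0.4, 0.5, -0.9]
opening: 0.0
finger_force: 0.0
```

Request:
{"name": "move_arm", "arguments": {
  "plan": [0, 0, -2, 0, 0, 0, 0, 0, 0, -2, 0, 0, 0, 0, 0, 0, 0, 0, 0, 0, 0]
}}

```text
time: 6.5
eef_pos: [0.4249, -0.0873, -0.0248]
tcp_rot: [0.741, 0.671, -0.0, -0.0]
contact_force: [0.1, 0.5, -0.3]
opening: -0.003
finger_force: 0.0
```

Request:
{"name": "move_arm", "arguments": {
  "plan": [0, 0, -2, 0, 0, 0, 0, 0, 0, -1, 0, 0, 0, 0, 0, 0, 0, 0, 0, 0, 0]
}}

```text
time: 6.8
eef_pos: [0.425, -0.0873, -0.0277]
tcp_rot: [0.741, 0.671, -0.0, -0.0]
contact_force: [0.4, 0.2, 0.1]
opening: -0.0
finger_force: 0.0
```

Request:
{"name": "move_arm", "arguments": {
  "plan": [0, 0, -1, 0, 0, 0, 0, 0, 0, -1, 0, 0, 0, 0, 0, 0, 0, 0, 0, 0, 0]
}}

```text
time: 7.1
eef_pos: [0.425, -0.0874, -0.0296]
tcp_rot: [0.741, 0.671, -0.0, -0.0]
contact_force: [0.2, -0.4, -0.8]
opening: -0.001
finger_force: 0.0
```

Request:
{"name": "move_arm", "arguments": {
  "plan": [0, 0, -1, 0, 0, 0, 0, 0, 0, -1, 0, 0, 0, 0, 0, 0, 0, 0, 0, 0, 0]
}}

```text
time: 7.4
eef_pos: [0.425, -0.0873, -0.0316]
tcp_rot: [0.741, 0.671, -0.0, -0.0]
contact_force: [-0.3, 0.7, 0.4]
opening: 0.0
finger_force: 0.0
```

Request:
{"name": "move_arm", "arguments": {
  "plan": [0, 0, -1, 0, 0, 0, 0, 0, 0, -1, 0, 0, 0, 0, 0, 0, 0, 0, 0, 0, 0]
}}

```text
time: 7.7
eef_pos: [0.425, -0.0873, -0.0336]
tcp_rot: [0.741, 0.671, -0.0, -0.0]
contact_force: [-0.0, -1.4, -0.0]
opening: -0.001
finger_force: 0.0
```

Request:
{"name": "move_arm", "arguments": {
  "plan": [0, 0, -1, 0, 0, 0, 0, 0, 0, -1, 0, 0, 0, 0, 0, 0, 0, 0, 0, 0, 0]
}}

```text
time: 8.0
eef_pos: [0.425, -0.0873, -0.0356]
tcp_rot: [0.741, 0.671, -0.0, -0.0]
contact_force: [0.3, -0.8, 0.0]
opening: -0.001
finger_force: 0.0
```

Request:
{"name": "move_arm", "arguments": {
  "plan": [0, 0, -1, 0, 0, 0, 0, 0, 0, -1, 0, 0, 0, 0, 0, 0, 0, 0, 0, 0, 0]
}}

```text
time: 8.3
eef_pos: [0.425, -0.0873, -0.0377]
tcp_rot: [0.741, 0.671, -0.0, -0.0]
contact_force: [0.2, -0.2, 0.8]
opening: 0.002
finger_force: 0.0
```

Request:
{"name": "move_arm", "arguments": {
  "plan": [0, 0, -1, 0, 0, 0, 0, 0, 0, -1, 0, 0, 0, 0, 0, 0, 0, 0, 0, 0, 0]
}}

```text
time: 8.6
eef_pos: [0.4252, -0.0875, -0.0388]
tcp_rot: [0.741, 0.671, -0.0, -0.0]
contact_force: [-2.8, 0.9, 6.8]
opening: -0.001
finger_force: 3.4
```

Request:
{"name": "move_arm", "arguments": {
  "plan": [0, 0, -1, 0, 0, 0, 0, 0, 0, -1, 0, 0, 0, 0, 0, 0, 0, 0, 0, 0, 0]
}}

```text
time: 8.9
eef_pos: [0.4252, -0.0874, -0.0388]
tcp_rot: [0.741, 0.671, -0.001, -0.002]
contact_force: [-8.7, 2.9, 23.7]
opening: -0.001
finger_force: 12.1
```

Request:
{"name": "move_arm", "arguments": {
  "plan": [0, 0, -1, 0, 0, 0, 0, 0, 0, -1, 0, 0, 0, 0, 0, 0, 0, 0, 0, 0, 0]
}}

```text
time: 9.2
eef_pos: [0.4252, -0.0874, -0.0389]
tcp_rot: [0.741, 0.672, -0.002, -0.003]
contact_force: [-16.1, 6.4, 41.7]
opening: -0.0
finger_force: 20.8
```

Contact is at a reported z of -38.8 mm, so the real tips stand 39 mm above the reported TCP. I use "grasp point = reported z + 58" from here on. Next I pick up the fallen lens across its barrel (axis about -10°) and re-erect it by tilting the tool.

Request:
{"name": "move_arm", "arguments": {
  "plan": [0, 0, 45, 0, 0, 0, 0, 0, 0, 45, 0, 0, -8.58, 0, 5, -5, 14, 0, 0, -8.58, 60, 5, -5, 0, 0, 0, -8.58, 60, 5, -5, 0, 0, 0, -8.58, 60, 5, -5, 0, 0, 0, -8.58, 60, 5, -5, 0, 0, 0, -8.58, 60, 5, -5, 0, 0, 0, -8.58, 60, 5, -5, 0, 0, 0, -8.58, 60, 6, -6, 0, 0, 0, -8.58, 60, 6, -6, 0, 0, 0, -8.58, 60, 5.5, -5, 0, 0, 0, -8.58, 60]
}}

```text
time: 10.4
eef_pos: [0.4778, -0.1396, 0.0603]
tcp_rot: [0.996, -0.091, -0.0, -0.0]
contact_force: [-0.7, 0.2, 0.6]
opening: 0.7
finger_force: 0.0
```

Request:
{"name": "move_arm", "arguments": {
  "plan": [0, 0, 0, 0, 0, -8.58, 60, 0, 0, 0, 0, 0, 0, 60, 0, 0, 0, 0, 0, 0, 60]
}}

```text
time: 10.7
eef_pos: [0.4774, -0.1393, 0.0603]
tcp_rot: [0.987, -0.16, -0.0, -0.0]
contact_force: [0.3, -0.4, 0.4]
opening: 0.705
finger_force: 0.0
```

```bash
python3 - <<'E'
from h import *
c=view("wrist");cv2.imwrite("pics/w5.png",c["bgr"]);s=ctrl.get_state()
print(s["eef_pos"],s["opening"],R.from_quat(s["tcp_rot"]).as_matrix().round(3)); print(proj(c,s["eef_pos"]+[0,0,.0388]))
import pickle; pickle.dump(c,open("w5.pkl","wb"))
E
```

```text
[ 0.47741214 -0.13922901  0.06034531] 0.7002862070750902 [[ 0.948 -0.317 -0.   ]
 [-0.317 -0.948  0.   ]
 [-0.    -0.    -1.   ]]
[321.4413707  249.85066089]
```

View pics/w5.png

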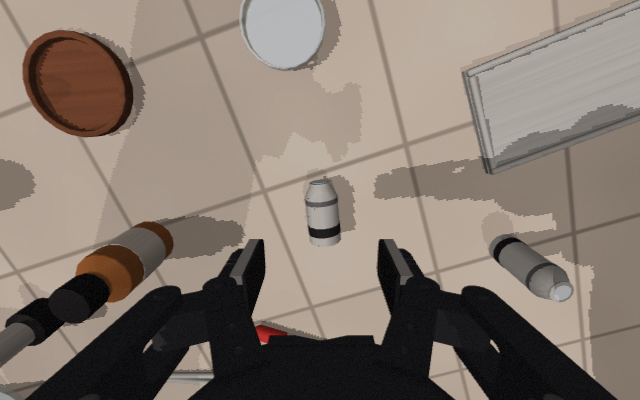

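The fallen lens runs from nose (319,181) to tail (325,242), nearly along tool x. The long lens's nose is at (561,292), and the steel tray's near edge runs from (463,70) to (489,173). I compute its pose.

```bash
python3 - <<'E'
from h import *
import pickle; c=pickle.load(open("w5.pkl","rb"))
a=plane(c,(325,241),.0135);b=plane(c,(319,182),.0135);d=b-a
print("tail",a*1e3,"nose",b*1e3,np.linalg.norm(d)*1e3,"ang",np.degrees(np.arctan2(d[1],d[0])))
print("long",plane(c,(561,292),.068)*1e3); print("traycorners",plane(c,(463,70),.011)*1e3,plane(c,(489,173),.011)*1e3)
print("petri",plane(c,(283,24),.012)*1e3,"dish",plane(c,(78,83),.011)*1e3)
E
```

```text
tail [ 441.6837718  -130.88658554   13.5       ] nose [ 493.67578503 -142.84377013   13.5       ] 53.349261512544004 ang -12.951740415199035
long [ 376.79728478 -284.0025888    68.        ]
traycorners [ 540.31826572 -271.0096684    11.        ] [ 456.05561763 -277.2741864    11.        ]
petri [ 610.46508957 -155.2798152    12.        ] dish [622.76952688   4.12262849  11.        ]
```

Request:
{"name": "move_arm", "arguments": {
  "plan": [-3, 0.5, -20, 0, 0, 5.6, 60, 0, 0, -25, 0, 0, 0, 60, 0, 0, -25, 0, 0, 0, 60, 0, 0, -16, 0, 0, 0, 60, 0, 0, -10, 0, 0, 0, 60, 0, 0, 0, 0, 0, 0, 60]
}}

```text
time: 11.35
eef_pos: [0.4734, -0.1383, -0.0368]
tcp_rot: [0.994, -0.113, -0.001, -0.001]
contact_force: [0.1, -0.1, 0.2]
opening: 0.702
finger_force: 0.0
```

Request:
{"name": "move_arm", "arguments": {
  "plan": [0, 0, 0, 0, 0, 0, 0, 0, 0, 0, 0, 0, 0, 0, 0, 0, 0, 0, 0, 0, 0, 0, 0, 0, 0, 0, 0, 0, 0, 0, 0, 0, 0, 0, 0, 0, 0, 0, 0, 0, 0, 0],
  "newtons": 30
}}

```text
time: 11.95
eef_pos: [0.4757, -0.1394, -0.0342]
tcp_rot: [0.994, -0.114, 0.001, 0.0]
contact_force: [-0.0, 0.8, 6.4]
opening: 0.3
finger_force: 30.0
```

Request:
{"name": "move_arm", "arguments": {
  "plan": [0, 0, 30, 0, 0, 0, 0, 0, 0, 45, 0, 0, 0, 0, 0, 0, 45, 0, 0, 0, 0, 30, -23, 15, 0, 0, -1.85, 0, 35, -27, 0, 0, 0, -1.85, 0, 35, -27, 0, 0, 0, -1.85, 0, 35, -27, 0, 0, 0, -1.85, 0, 35, -27, 0, 0, 0, -1.85, 0, 35, -27, 0, 0, 0, -1.85, 0, 30, -23, 0, 0, 0, 0, 0, 0, 0, 0, 0, 0, 0, 0]
}}

```text
time: 13.05
eef_pos: [0.7111, -0.3226, 0.0965]
tcp_rot: [0.978, -0.21, -0.0, 0.0]
contact_force: [-0.9, 0.4, -0.8]
opening: 0.303
finger_force: 30.1
```

Request:
{"name": "move_arm", "arguments": {
  "plan": [0, 0, 0, -3.38, -7.59, 0, 0, 0, 0, 0, -3.38, -7.59, 0, 0, 0, 0, 0, -3.38, -7.59, 0, 0, 0, 0, 0, -3.38, -7.59, 0, 0, 0, 0, 0, -3.38, -7.59, 0, 0, 0, 0, 0, -3.38, -7.59, 0, 0, 0, 0, 0, -3.38, -7.59, 0, 0, 0, 0, 0, -3.38, -7.59, 0, 0, 0, 0, 0, -3.38, -7.59, 0, 0, 0, 0, 0, 0, 0, 0, 0, 0, 0, 0, 0, 0, 0, 0]
}}

```text
time: 14.15
eef_pos: [0.7152, -0.3044, 0.0983]
tcp_rot: [0.896, -0.168, 0.408, 0.041]
contact_force: [0.1, -0.8, -0.9]
opening: 0.299
finger_force: 30.1
```

```bash
python3 - <<'E'
from h import *
w,s,t=view("wrist"),view("scene"),view("top");st=ctrl.get_state()
print(st["eef_pos"],st["qpos"].round(2),st["opening"],R.from_quat(st["tcp_rot"]).as_matrix().round(3))
cv2.imwrite("pics/m6.png",np.vstack([np.hstack([cv2.resize(w["bgr"],(400,250)),cv2.resize(t["bgr"][130:330,320:640],(400,250))]),cv2.resize(s["bgr"][80:280,100:420],(800,350))[:, :]]))
E
```

```text
[ 0.71623188 -0.30514319  0.09974753] [-0.63  0.28  1.97  1.29  0.26  0.14] 0.30001298421875544 [[ 0.609 -0.335  0.719]
 [-0.267 -0.94  -0.213]
 [ 0.747 -0.062 -0.662]]
```

View pics/m6.png

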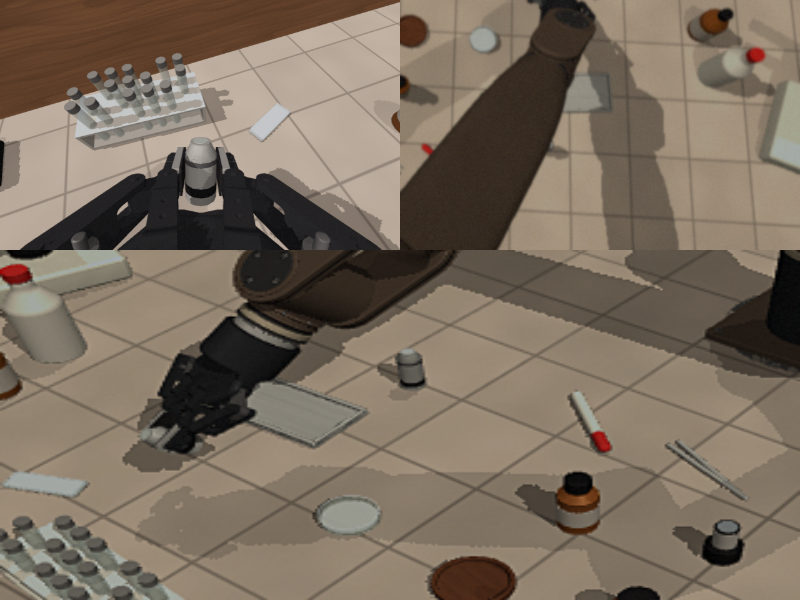

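The tilt stopped at 48° because joint 5 is at its range end (a singularity). Giving the tool an azimuth offset from the arm lets joint 4 roll round it. The lens is held well, seen at (200,170) in the wrist panel. I compute the remaining turn.

```bash
cat >> h.py <<'E'
def turn(az,tilt):
    "rotvec deg (world) from the present tool pose to tool z at azimuth az, tilt from down, tool x up/forward"
    a,t=np.radians(az),np.radians(tilt); u=np.array([np.cos(a),np.sin(a),0]); z=np.array([0,0,-np.cos(t)])+u*np.sin(t)
    y=np.array([u[1],-u[0],0]); M=np.c_[np.cross(y,z),y,z]
    C=R.from_quat(ctrl.get_state()["tcp_rot"]).as_matrix(); return np.degrees(R.from_matrix(M@C.T).as_rotvec()).round(2)
E
python3 - <<'E'
from h import *
for t in (70,76): v=turn(-2,t);print(t,v,np.linalg.norm(v))
E
```

```text
70 [ -7.54 -20.56  16.75] 27.57041348982637
76 [ -8.64 -26.47  16.43] 32.33040983346793
```

Request:
{"name": "move_arm", "arguments": {
  "plan": [5, 0, 0, -1.73, -5.29, 3.29, 0, 5, 0, 0, -1.73, -5.29, 3.29, 0, 5, 0, 0, -1.73, -5.29, 3.29, 0, 5, 0, 0, -1.73, -5.29, 3.29, 0, 5, 0, 0, -1.73, -5.29, 3.29, 0, 5, 0, 0, 0, 0, 0, 0, 0, 0, 0, 0, 0, 0, 0, 0, 0, 0, 0, 0, 0, 0]
}}

```text
time: 15.1
eef_pos: [0.7407, -0.2991, 0.0962]
tcp_rot: [0.826, -0.047, 0.562, 0.009]
contact_force: [-0.1, 0.4, -1.3]
opening: 0.299
finger_force: 30.1
```

```bash
python3 - <<'E'
from h import *
st=ctrl.get_state()
print(st["eef_pos"],st["qpos"].round(2),R.from_quat(st["tcp_rot"]).as_matrix().round(3),turn(-2,76))
E
```

```text
[ 0.74069335 -0.29911432  0.09615574] [-0.72  0.41  2.01  2.08  0.7  -0.86] [[ 0.364 -0.087  0.927]
 [-0.068 -0.995 -0.067]
 [ 0.929 -0.039 -0.368]] [-2.67 -7.48  2.87]
```

Request:
{"name": "move_arm", "arguments": {
  "plan": [3, 0, 0, -1.34, -3.74, 1.44, 0, 3, 0, 0, -1.34, -3.74, 1.44, 0, 0, 0, -20, 0, 0, 0, 0, 0, 0, -20, 0, 0, 0, 0, 0, 0, -15, 0, 0, 0, 0, 0, 0, -6, 0, 0, 0, 0, 0, 0, 0, 0, 0, 0, 0, 0, 0, 0, 0, 0, 0, 0]
}}

```text
time: 15.9
eef_pos: [0.7464, -0.2992, 0.0352]
tcp_rot: [0.788, -0.014, 0.616, 0.011]
contact_force: [0.5, 0.1, -0.9]
opening: 0.296
finger_force: 30.2
```

```bash
python3 - <<'E'
from h import *
st=ctrl.get_state()
print(st["eef_pos"],st["contact_force"],st["qpos"].round(2),R.from_quat(st["tcp_rot"]).as_matrix().round(3),turn(-2,76))
E
```

```text
[ 0.74642271 -0.29918566  0.03517279] [ 0.54618563  0.08987844 -0.90004219] [-0.74  0.62  1.97  2.24  0.93 -1.13] [[ 0.241 -0.035  0.97 ]
 [-0.008 -0.999 -0.034]
 [ 0.971  0.    -0.241]] [ 0.01  0.07 -0.02]
```

Request:
{"name": "move_arm", "arguments": {
  "plan": [0, 0, -3, 0, 0, 0, 0, 0, 0, -3, 0, 0, 0, 0, 0, 0, -3, 0, 0, 0, 0, 0, 0, 0, 0, 0, 0, 0]
}}

```text
time: 16.3
eef_pos: [0.7456, -0.2991, 0.0243]
tcp_rot: [0.788, -0.014, 0.615, 0.01]
contact_force: [-0.6, -0.2, -0.0]
opening: 0.299
finger_force: 30.2
```

Request:
{"name": "move_arm", "arguments": {
  "plan": [0, 0, -1.5, 0, 0, 0, 0, 0, 0, -1.5, 0, 0, 0, 0, 0, 0, 0, 0, 0, 0, 0]
}}

```text
time: 16.6
eef_pos: [0.7465, -0.2994, 0.0242]
tcp_rot: [0.786, -0.014, 0.618, 0.011]
contact_force: [-2.1, 1.4, 6.2]
opening: 0.299
finger_force: 30.6
```

Request:
{"name": "move_arm", "arguments": {
  "plan": [0.5, 0, 2.3, 0, -4, 0, 0, 0, 0, -1, 0, 0, 0, 0, 0, 0, -1, 0, 0, 0, 0, 0, 0, 0, 0, 0, 0, 0]
}}

```text
time: 17.0
eef_pos: [0.7478, -0.3003, 0.0271]
tcp_rot: [0.762, -0.013, 0.647, 0.011]
contact_force: [-4.0, 1.6, 9.9]
opening: 0.299
finger_force: 30.8
```

Request:
{"name": "move_arm", "arguments": {
  "plan": [0, 0, 0, 0, 0, 0, 27, 0, 0, 0, 0, 0, 0, 32, 0, 0, 0, 0, 0, 0, 36, 0, 0, 0, 0, 0, 0, 42, 0, 0, 0, 0, 0, 0, 42, 0, 0, 0, 0, 0, 0, 42]
}}

```text
time: 17.6
eef_pos: [0.746, -0.2989, 0.0214]
tcp_rot: [0.766, -0.015, 0.642, 0.01]
contact_force: [-0.4, -0.8, -0.3]
opening: 0.493
finger_force: 0.0
```

```bash
python3 - <<'E'
from h import *
w,s=view("wrist"),view("scene");st=ctrl.get_state()
print(st["eef_pos"],st["contact_force"],st["opening"])
cv2.imwrite("pics/m7.png",np.hstack([w["bgr"][150:400,170:470],cv2.resize(s["bgr"][120:220,120:280],(400,250))]))
E
```

```text
[ 0.74605624 -0.29900288  0.02161332] [ 0.15957072  0.8772777  -0.02153275] 0.4883591663587646
```

View pics/m7.png

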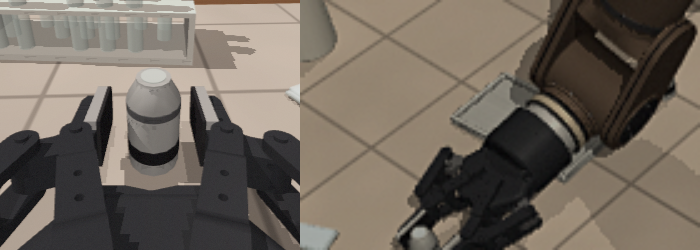

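The lens stands upright again between the open fingers, with its nose at wrist px (324,225). I retreat and bring the tool back down.

```bash
python3 - <<'E'
from h import *
w,s=view("wrist"),view("scene")
x,e=tri([w,s],[(324,225),(168.8,213.5)]);print((x*1e3).round(1),e*1e3,(plane(s,(168.8,213.5),.052)*1e3).round(1))
v=turn(-2,0);print(v)
E
```

```text
[ 696.2 -296.8   51.1] 2.2919393689289316 [ 696.4 -293.2   52. ]
[ 2.63 79.92  0.14]
```

Request:
{"name": "move_arm", "arguments": {
  "plan": [-15, 0, 3, 0, 0, 0, 45, -20, 0, 5, 0, 0, 0, 45, -20, 0, 10, 0, 0, 0, 45, -10, 0, 35, 0, 0, 0, 45, 0, 0, 40, 0, 0, 0, 45, 0, 0, 40, 0, 0, 0, 45, 0, 0, 20, 0, 8.5, 0, 60, 0, 0, 0, 0, 8.5, 0, 60, 0, 0, 0, 0, 8.5, 0, 60, 0, 0, 0, 0, 8.5, 0, 60, 0, 0, 0, 0, 8.5, 0, 60, 0, 0, 0, 0, 8.5, 0, 60]
}}

```text
time: 19.0
eef_pos: [0.6834, -0.2892, 0.1709]
tcp_rot: [0.936, -0.004, 0.352, -0.004]
contact_force: [0.3, -0.2, -1.2]
opening: 0.702
finger_force: 0.0
```

```bash
python3 - <<'E'
from h import *
st=ctrl.get_state()
print(st["eef_pos"],st["qpos"].round(2),R.from_quat(st["tcp_rot"]).as_matrix().round(3),turn(5,0))
E
```

```text
[ 0.68340532 -0.28923468  0.17093648] [-0.71  0.16  1.91  0.8   0.65  0.33] [[ 0.752 -0.005  0.66 ]
 [-0.011 -1.     0.005]
 [ 0.66  -0.01  -0.752]] [-2.27 41.23  5.27]
```

Request:
{"name": "move_arm", "arguments": {
  "plan": [2, -1, 0, 0, 8.25, 0, 60, 2, -1, 0, 0, 8.25, 0, 60, 2, -1, 0, 0, 8.25, 0, 60, 2, -1, 0, 0, 8.25, 0, 60, 2, -1, 0, 0, 8.24, 0, 60, 0, 0, -5, 0, 0, 8.5, 60, 0, 0, -5, 0, 0, 8.5, 60, 0, 0, -5, 0, 0, 8.5, 60, 0, 0, -5, 0, 0, 8.5, 60, 0, 0, -5, 0, 0, 8.5, 60, 0, 0, -5, 0, 0, 8.5, 60, 0, 0, -5, 0, 0, 8.5, 60]
}}

```text
time: 20.2
eef_pos: [0.6939, -0.293, 0.135]
tcp_rot: [0.869, 0.495, 0.01, -0.012]
contact_force: [-0.3, 0.3, -0.6]
opening: 0.702
finger_force: 0.0
```

Request:
{"name": "move_arm", "arguments": {
  "plan": [0, 0, -5, 0, 0, 8.5, 60, 0, 0, -5, 0, 0, 8.5, 60, 0, 0, -5, 0, 0, 8.5, 60, 0, 0, 0, 0, 0, 0, 60, 0, 0, 0, 0, 0, 0, 60]
}}

```text
time: 20.7
eef_pos: [0.694, -0.2931, 0.1203]
tcp_rot: [0.741, 0.671, 0.007, -0.014]
contact_force: [-0.5, 0.1, -1.1]
opening: 0.7
finger_force: 0.0
```

```bash
python3 - <<'E'
from h import *
w=view("wrist");st=ctrl.get_state()
print(st["eef_pos"],st["qpos"].round(2),R.from_quat(st["tcp_rot"]).as_matrix().round(3))
v=turn(84.3,0);print(v)
# predicted nose pixel and measured bright disc near
p=proj(w,(.696,-.297,.052));print(p)
g=cv2.cvtColor(w["bgr"],cv2.COLOR_BGR2GRAY);x0,y0=int(p[0])-40,int(p[1])-40
cv2.imwrite("pics/c8.png",cv2.resize(w["bgr"][y0:y0+80,x0:x0+80],None,fx=5,fy=5,interpolation=cv2.INTER_NEAREST));print(x0,y0)
E
```

```text
[ 0.69414368 -0.29319224  0.1206584 ] [-0.54  0.52  1.4   0.02  1.24 -0.45] [[ 0.099  0.995 -0.007]
 [ 0.995 -0.099  0.03 ]
 [ 0.029 -0.01  -1.   ]]
[-1.71 -0.4  -0.03]
[323.83805228 199.80193036]
283 159
```

View pics/c8.png

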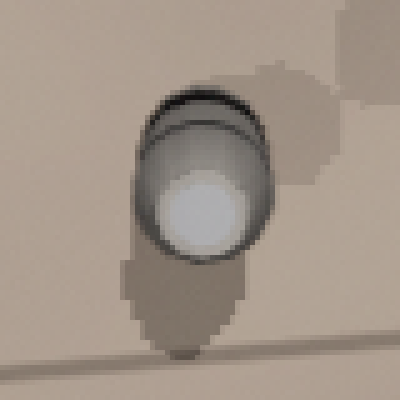

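Request:
{"name": "move_arm", "arguments": {
  "plan": [2, -5.5, -30, -1.71, -0.4, 0, 60, 0, 0, -35, 0, 0, 0, 60, 0, 0, -30, 0, 0, 0, 60, 0, 0, -25, 0, 0, 0, 60, 0, 0, -20, 0, 0, 0, 60, 0, 0, -10, 0, 0, 0, 60, 0, 0, 0, 0, 0, 0, 60, 0, 0, 0, 0, 0, 0, 20, 0, 0, 0, 0, 0, 0, 0, 0, 0, 0, 0, 0, 0, 0, 0, 0, 0, 0, 0, 0, 0, 0, 0, 0, 0, 0, 0, 0],
  "newtons": 30
}}

```text
time: 21.95
eef_pos: [0.6976, -0.2996, -0.027]
tcp_rot: [0.74, 0.672, 0.001, 0.002]
contact_force: [-0.1, 0.0, 4.9]
opening: 0.306
finger_force: 30.2
```

Request:
{"name": "move_arm", "arguments": {
  "plan": [0, 0, 30, 0, 0, 0, 0, 0, 0, 45, 0, 0, 0, 0, 0, 10, 50, 0, 0, 0, 0, -11, 44, 5, 0, 0, 0, 0, -11, 44, 0, 0, 0, 0, 0, -11, 44, 0, 0, 0, 0, 0, -11, 44, 0, 0, 0, 0, 0, -11, 44, 0, 0, 0, 0, 0, -11, 44, 0, 0, 0, 0, 0, -11, 44, 0, 0, 0, 0, 0, -11, 44, 0, 0, 0, 0, 0, -11, 44, 0, 0, 0, 0, 0]
}}

```text
time: 23.15
eef_pos: [0.5959, 0.1088, 0.0991]
tcp_rot: [0.74, 0.672, -0.0, -0.0]
contact_force: [1.7, -0.9, 0.4]
opening: 0.305
finger_force: 29.7
```

Request:
{"name": "move_arm", "arguments": {
  "plan": [-11, 44, 0, 0, 0, 0, 0, -11, 44, 0, 0, 0, 0, 0, -11, 44, 0, 0, 0, 0, 0, -11, 44, 0, 0, 0, 0, 0, -11, 44, 0, 0, 0, 0, 0, -11, 44, 0, 0, 0, 0, 0, -12, 30, 0, 0, 0, 0, 0, 0, 0, 0, 0, 0, 0, 0, 0, 0, 0, 0, 0, 0, 0]
}}

```text
time: 24.05
eef_pos: [0.5183, 0.4012, 0.0989]
tcp_rot: [0.74, 0.673, -0.001, 0.0]
contact_force: [-0.5, -0.2, -0.4]
opening: 0.303
finger_force: 29.8
```

```bash
python3 - <<'E'
from h import *
w=view("wrist");st=ctrl.get_state()
print(st["eef_pos"],st["qpos"].round(2)); print(turn(84.3,0))
for z in(.08,): print(proj(w,(.515,.380,.011)))
q=blob(woodmask(w),proj(w,(.515,.380,.011)),3);print(cv2.contourArea(q),rect(w,q,.011),cv2.boundingRect(q))
E
```

```text
[0.51893121 0.40039838 0.09900748] [ 0.5   0.33  1.7  -0.    1.11  0.6 ]
[ 0.07 -0.04 -0.19]
[319.15711412 208.54362608]
5116.5 (array([516.8, 394.7]), array([63.2, 95.9]), 84.3) (287, 145, 67, 95)
```

Request:
{"name": "move_arm", "arguments": {
  "plan": [0, 5, 0, 0, 0, 0, 0, 0, 4.5, -20, 0, 0, 0, 0, 0, 0, -30, 0, 0, 0, 0, 0, 0, -30, 0, 0, 0, 0, 0, 0, -25, 0, 0, 0, 0, 0, 0, -10, 0, 0, 0, 0, 0, 0, 0, 0, 0, 0, 0, 0, 0, 0, 0, 0, 0, 0]
}}

```text
time: 24.9
eef_pos: [0.5205, 0.4106, -0.0141]
tcp_rot: [0.741, 0.672, 0.001, 0.0]
contact_force: [0.2, 0.2, -0.3]
opening: 0.303
finger_force: 29.8
```

Request:
{"name": "move_arm", "arguments": {
  "plan": [0, 0, -2, 0, 0, 0, 0, 0, 0, -2, 0, 0, 0, 0, 0, 0, 0, 0, 0, 0, 0]
}}

```text
time: 25.2
eef_pos: [0.5196, 0.4108, -0.0187]
tcp_rot: [0.74, 0.672, 0.001, 0.0]
contact_force: [-0.8, -0.3, -1.1]
opening: 0.303
finger_force: 29.8
```

Request:
{"name": "move_arm", "arguments": {
  "plan": [0, 0, -1.5, 0, 0, 0, 0, 0, 0, -1.5, 0, 0, 0, 0, 0, 0, 0, 0, 0, 0, 0]
}}

```text
time: 25.5
eef_pos: [0.5194, 0.4108, -0.0219]
tcp_rot: [0.74, 0.672, 0.0, 0.0]
contact_force: [-0.7, 0.1, 1.0]
opening: 0.303
finger_force: 29.9
```

Request:
{"name": "move_arm", "arguments": {
  "plan": [0, 0, -1, 0, 0, 0, 0, 0, 0, 0, 0, 0, 0, 0]
}}

```text
time: 25.7
eef_pos: [0.5194, 0.4108, -0.022]
tcp_rot: [0.74, 0.672, -0.0, 0.0]
contact_force: [-3.1, -1.5, 5.5]
opening: 0.304
finger_force: 30.4
```

Request:
{"name": "move_arm", "arguments": {
  "plan": [0, 0, 0.5, 0, 0, 0, 28, 0, 0, 0, 0, 0, 0, 34, 0, 0, 0, 0, 0, 0, 42, 0, 0, 0, 0, 0, 0, 45, 0, 0, 15, 0, 0, 0, 45, 0, 0, 35, 0, 0, 0, 45, 0, 0, 45, 0, 0, 0, 50, 0, -20, 28, 0, 0, 0, 60, -4, -43, 0, 0, 0, 0, 60, -4, -43, 0, 0, 0, 0, 60, -4, -43, 0, 0, 0, 0, 60, -4, -43, 0, 0, 0, 0, 60]
}}

```text
time: 26.9
eef_pos: [0.5032, 0.2172, 0.1016]
tcp_rot: [0.74, 0.672, 0.001, 0.001]
contact_force: [0.7, -0.3, 0.4]
opening: 0.701
finger_force: 0.0
```

```bash
python3 - <<'E'
from h import *
w=view("wrist");st=ctrl.get_state();print(st["eef_pos"]);cv2.imwrite("pics/w9.png",w["bgr"])
p=proj(w,(.5194,.4108,.057));q=proj(w,(.5194,.4108,.005));print(p,q)
h=cv2.cvtColor(w["bgr"],cv2.COLOR_BGR2HSV)
if 0<p[0]<640 and 0<p[1]<400:
    b=blob(cv2.inRange(h,(0,0,60),(179,60,255)) & ~woodmask(w),p,3);print(cv2.boundingRect(b))
s=view("scene"); p=proj(s,(.5194,.4108,.057));b=proj(s,(.5194,.4108,.005));print(p,b)
g=s["bgr"][int(p[1])-6:int(b[1])+8,int(p[0])-10:int(p[0])+12]; print(cv2.cvtColor(g,cv2.COLOR_BGR2HSV)[::2,::2,1])
E
```

```text
[0.50242347 0.21206989 0.10083032]
[316.12846563 -90.77649311] [316.98768353 -48.31723561]
[481.2238555  324.24821904] [475.54436529 336.89518895]
[[171 176 105  51  58  59  60  60  60  59  58]
 [170 167 172 154  57  62  62  59  57  60  59]
 [167 169 181 117  13   9  33  63  55  57  60]
 [167 172  30  28   6   5   3  25  62  61  61]
 [171  96  15  27  15   6   3  19  61  57  60]
 [178  54  30  31  29  29  31  27  70 108  53]
 [170  17  30  25  25  29  24  27  34 175 185]
 [ 45  27   8  31  31  30  27  21 155 171 176]
 [ 23  27  25  12  25  30  28  17 171 170 168]
 [  0  24  26  28  27  25  22 155 169 166 171]
 [ 34  43  26  30  27  26  11 178 166 167 175]
 [ 14  28   0  26  16   0 176 173 168 175 175]
 [177  15  12  16  13  64 168 165 175 171 171]]
```

The short lens stands upright in the far bay. On to the long lens.

Request:
{"name": "move_arm", "arguments": {
  "plan": [-3, -40, 0, 0, 0, 0, 60, -3, -40, 0, 0, 0, 0, 60, -3, -40, 0, 0, 0, 0, 60, -3, -40, 0, 0, 0, 0, 60, -3, -40, 0, 0, 0, 0, 60, -3, -40, 0, 0, 0, 0, 60, -3, -40, 0, 0, 0, 0, 60, -3, -40, 0, 0, 0, 0, 60, -3, -40, 0, 0, 0, 0, 60, -24, -33, 0, 0, 0, 0, 60, -24, -33, 0, 0, 0, 0, 60, -24, -33, 0, 0, 0, 0, 60]
}}

```text
time: 28.2
eef_pos: [0.4041, -0.2417, 0.1013]
tcp_rot: [0.74, 0.672, 0.0, 0.001]
contact_force: [1.2, 0.1, -0.2]
opening: 0.697
finger_force: 0.0
```

Request:
{"name": "move_arm", "arguments": {
  "plan": [-24, -30, 0, 0, 0, 0, 60, 0, 0, 0, 0, 0, 0, 60, 0, 0, 0, 0, 0, 0, 60]
}}

```text
time: 28.5
eef_pos: [0.3805, -0.271, 0.101]
tcp_rot: [0.741, 0.672, 0.0, 0.001]
contact_force: [-0.4, -0.3, 0.4]
opening: 0.704
finger_force: 0.0
```

```bash
python3 - <<'E'
from h import *
w=view("wrist");st=ctrl.get_state();print(st["eef_pos"],turn(84.3,0))
p=proj(w,(.378,-.284,.068));print(p)
g=cv2.cvtColor(w["bgr"],cv2.COLOR_BGR2HSV); x0,y0=int(p[0])-25,int(p[1])-25
m=cv2.inRange(g[y0:y0+50,x0:x0+50],(0,0,150),(179,35,255))
n,l,S,C=cv2.connectedComponentsWithStats(m)
for i in range(1,n):
    if S[i,4]>30: c=C[i]+[x0,y0];print(S[i],c,plane(w,c,.068)*1e3)
E
```

```text
[ 0.3808279  -0.2702751   0.10080641] [ 0.03  0.07 -0.17]
[318.72886723 222.08014613]
[ 16  16  20  18 266] [318.27443609 221.85714286] [ 377.65616465 -283.77185891   68.        ]
```

Request:
{"name": "move_arm", "arguments": {
  "plan": [-3, -13.5, -10, 0, 0, 0, 60, 0, 0, -35, 0, 0, 0, 60, 0, 0, -35, 0, 0, 0, 60, 0, 0, -28, 0, 0, 0, 60, 0, 0, -15, 0, 0, 0, 60, 0, 0, 0, 0, 0, 0, 60, 0, 0, 0, 0, 0, 0, 20, 0, 0, 0, 0, 0, 0, 0, 0, 0, 0, 0, 0, 0, 0, 0, 0, 0, 0, 0, 0, 0, 0, 0, 0, 0, 0, 0, 0],
  "newtons": 35
}}

```text
time: 29.65
eef_pos: [0.3782, -0.2849, -0.0216]
tcp_rot: [0.74, 0.672, 0.0, 0.002]
contact_force: [0.9, -0.3, 4.3]
opening: 0.306
finger_force: 34.8
```

Request:
{"name": "move_arm", "arguments": {
  "plan": [0, 0, 20, 0, 0, 0, 0, 0, 0, 45, 0, 0, 0, 0, 0, 0, 45, 0, 0, 0, 0, 20, 30, 12, 0, 0, 0, 0, 30, 45, 0, 0, 0, 0, 0, 30, 45, 0, 0, 0, 0, 0, 5, 45, 0, 0, 0, 0, 0, 5, 45, 0, 0, 0, 0, 0, 5, 45, 0, 0, 0, 0, 0, 5, 45, 0, 0, 0, 0, 0, 5, 45, 0, 0, 0, 0, 0, 5, 45, 0, 0, 0, 0, 0]
}}

```text
time: 30.85
eef_pos: [0.482, 0.1011, 0.0989]
tcp_rot: [0.74, 0.672, -0.0, 0.0]
contact_force: [0.9, -0.6, -1.4]
opening: 0.308
finger_force: 34.8
```

Request:
{"name": "move_arm", "arguments": {
  "plan": [5, 45, 0, 0, 0, 0, 0, 5, 45, 0, 0, 0, 0, 0, 5, 45, 0, 0, 0, 0, 0, 5, 45, 0, 0, 0, 0, 0, 4, 40, 0, 0, 0, 0, 0, 0, 27, 0, 0, 0, 0, 0, 0, 0, 0, 0, 0, 0, 0, 0, 0, 0, 0, 0, 0, 0]
}}

```text
time: 31.65
eef_pos: [0.5059, 0.3461, 0.0983]
tcp_rot: [0.74, 0.673, -0.001, 0.0]
contact_force: [1.3, -0.3, -0.2]
opening: 0.307
finger_force: 34.8
```

Request:
{"name": "move_arm", "arguments": {
  "plan": [6.5, 5.5, 0, 0, 0, 0, 0, 0, 0, -20, 0, 0, 0, 0, 0, 0, -30, 0, 0, 0, 0, 0, 0, -30, 0, 0, 0, 0, 0, 0, -20, 0, 0, 0, 0, 0, 0, -10, 0, 0, 0, 0, 0, 0, 0, 0, 0, 0, 0, 0, 0, 0, 0, 0, 0, 0]
}}

```text
time: 32.45
eef_pos: [0.5143, 0.3517, -0.0098]
tcp_rot: [0.741, 0.672, 0.001, 0.0]
contact_force: [0.9, 0.4, -0.4]
opening: 0.302
finger_force: 34.8
```

Request:
{"name": "move_arm", "arguments": {
  "plan": [0, 0, -1.5, 0, 0, 0, 0, 0, 0, -1.5, 0, 0, 0, 0, 0, 0, 0, 0, 0, 0, 0]
}}

```text
time: 32.75
eef_pos: [0.5135, 0.352, -0.0132]
tcp_rot: [0.74, 0.672, 0.001, 0.0]
contact_force: [-0.1, -0.6, -0.4]
opening: 0.306
finger_force: 34.8
```

Request:
{"name": "move_arm", "arguments": {
  "plan": [0, 0, -1.5, 0, 0, 0, 0, 0, 0, 0, 0, 0, 0, 0]
}}

```text
time: 32.95
eef_pos: [0.5131, 0.3518, -0.0154]
tcp_rot: [0.74, 0.672, -0.0, 0.0]
contact_force: [1.4, 1.4, -0.2]
opening: 0.304
finger_force: 34.8
```

Request:
{"name": "move_arm", "arguments": {
  "plan": [0, 0, -1, 0, 0, 0, 0, 0, 0, -1, 0, 0, 0, 0, 0, 0, 0, 0, 0, 0, 0]
}}

```text
time: 33.25
eef_pos: [0.5133, 0.3519, -0.0165]
tcp_rot: [0.74, 0.672, -0.0, 0.0]
contact_force: [-2.4, -1.1, 5.1]
opening: 0.31
finger_force: 35.2
```

Request:
{"name": "move_arm", "arguments": {
  "plan": [0, 0, 0.5, 0, 0, 0, 28, 0, 0, 0, 0, 0, 0, 34, 0, 0, 0, 0, 0, 0, 42, 0, 0, 0, 0, 0, 0, 45, 0, 0, 20, 0, 0, 0, 45, 0, 0, 45, 0, 0, 0, 45, 0, 0, 50, 0, 0, 0, 60, -12, -38, 0, 0, 0, 0, 60, -12, -38, 0, 0, 0, 0, 60, -12, -38, 0, 0, 0, 0, 60, -12, -38, 0, 0, 0, 0, 60, -12, -20, 0, 0, 0, 0, 60]
}}

```text
time: 34.45
eef_pos: [0.4524, 0.1776, 0.098]
tcp_rot: [0.741, 0.672, -0.0, 0.0]
contact_force: [-0.4, -0.5, 0.1]
opening: 0.698
finger_force: 0.0
```

Request:
{"name": "move_arm", "arguments": {
  "plan": [-6, -10, 0, 0, 0, 0, 60, 0, 0, 0, 0, 0, 0, 60, 0, 0, 0, 0, 0, 0, 60]
}}

```text
time: 34.75
eef_pos: [0.4478, 0.1703, 0.0985]
tcp_rot: [0.74, 0.672, 0.001, 0.0]
contact_force: [0.8, -0.3, 0.5]
opening: 0.703
finger_force: 0.0
```

```bash
cat >> h.py <<'E'
def top(w,X,rng,h=40):
    p=proj(w,X);g=cv2.cvtColor(w["bgr"],cv2.COLOR_BGR2HSV); x0,y0=max(0,int(p[0])-h),max(0,int(p[1])-h)
    n,l,S,C=cv2.connectedComponentsWithStats(cv2.inRange(g[y0:y0+2*h,x0:x0+2*h],*rng))
    print("pred",p)
    for i in range(1,n):
        if S[i,4]>60: c=C[i]+[x0,y0];b=S[i][:2]+S[i][2:4]/2-.5+[x0,y0];print(S[i],c.round(1),(plane(w,c,X[2])*1e3).round(1),"box",(plane(w,b,X[2])*1e3).round(1), "diam mm",S[i][2:4]/w["f"]*(w["o"][2]-X[2])*1e3)
E
python3 - <<'E'
from h import *
w=view("wrist");st=ctrl.get_state();print(st["eef_pos"],turn(84.3,0))
cv2.imwrite("pics/w10.png",w["bgr"])
top(w,(.447,.159,.06),((0,0,120),(179,30,255)))
E
```

```text
[0.44786988 0.17052831 0.09844533] [-0.02  0.06 -0.21]
pred [320.59702979 217.46103374]
[ 34  17  20  14 164] [324.1 199.7] [451.3 174.   60. ] box [450.7 173.3  60. ] diam mm [15.30114285 10.7108    ]
[ 32  31  22  21 375] [322.7 217.9] [448.6 158.4  60. ] box [448.5 158.4  60. ] diam mm [16.83125714 16.06619999]
```

Request:
{"name": "move_arm", "arguments": {
  "plan": [0.5, -12, -10, 0, 0, 0, 60, 0, 0, -35, 0, 0, 0, 60, 0, 0, -30, 0, 0, 0, 60, 0, 0, -22, 0, 0, 0, 60, 0, 0, -10, 0, 0, 0, 60, 0, 0, 0, 0, 0, 0, 60, 0, 0, 0, 0, 0, 0, 20, 0, 0, 0, 0, 0, 0, 0, 0, 0, 0, 0, 0, 0, 0, 0, 0, 0, 0, 0, 0, 0, 0, 0, 0, 0, 0, 0, 0],
  "newtons": 30
}}

```text
time: 35.9
eef_pos: [0.449, 0.158, -0.0075]
tcp_rot: [0.74, 0.672, 0.001, 0.001]
contact_force: [0.2, 0.1, 5.1]
opening: 0.258
finger_force: 29.7
```

Request:
{"name": "move_arm", "arguments": {
  "plan": [0, 0, 25, 0, 0, 0, 0, 0, 0, 45, 0, 0, 0, 0, 0, 0, 45, 0, 0, 0, 0, 33, -30, 0, 0, 0, 0, 0, 35, -30, 0, 0, 0, 0, 0, 35, -30, 0, 0, 0, 0, 0, 35, -30, 0, 0, 0, 0, 0, 35, -30, 0, 0, 0, 0, 0, 0, 0, 0, 0, 0, 0, 0, 0, 0, 0, 0, 0, 0, 0]
}}

```text
time: 36.9
eef_pos: [0.6202, 0.0072, 0.105]
tcp_rot: [0.741, 0.672, -0.001, -0.001]
contact_force: [-0.4, 1.5, -1.1]
opening: 0.255
finger_force: 29.9
```

```bash
python3 - <<'E'
from h import *
w=view("wrist");st=ctrl.get_state();print(st["eef_pos"])
h=cv2.cvtColor(w["bgr"],cv2.COLOR_BGR2HSV);p=proj(w,(.622,.008,.011));print(p)
q=blob(cv2.inRange(h,(0,80,20),(16,255,150)),p); P=np.array([plane(w,x,.011)[:2] for x in q[:,0]],np.float32)*1e3
print(P.min(0),P.max(0))
E
```

```text
[0.61950141 0.0080333  0.10505504]
[322.37935858 185.30042408]
[584.4705   -23.279888] [658.6654   47.11676]
```

Request:
{"name": "move_arm", "arguments": {
  "plan": [2, 1, 0, 0, 0, 0, 0, 0, 0, -25, 0, 0, 0, 0, 0, 0, -30, 0, 0, 0, 0, 0, 0, -25, 0, 0, 0, 0, 0, 0, -15, 0, 0, 0, 0, 0, 0, -8, 0, 0, 0, 0, 0, 0, 0, 0, 0, 0, 0, 0, 0, 0, 0, 0, 0, 0]
}}

```text
time: 37.75
eef_pos: [0.6236, 0.0089, 0.0044]
tcp_rot: [0.74, 0.672, 0.001, 0.001]
contact_force: [-0.1, 0.6, -0.6]
opening: 0.254
finger_force: 29.9
```

Request:
{"name": "move_arm", "arguments": {
  "plan": [0, 0, -1.5, 0, 0, 0, 0, 0, 0, -1.5, 0, 0, 0, 0, 0, 0, 0, 0, 0, 0, 0]
}}

```text
time: 38.05
eef_pos: [0.6229, 0.0087, 0.0006]
tcp_rot: [0.74, 0.672, 0.0, 0.0]
contact_force: [-0.5, 1.2, -0.9]
opening: 0.255
finger_force: 29.9
```

Request:
{"name": "move_arm", "arguments": {
  "plan": [0, 0, -1.5, 0, 0, 0, 0, 0, 0, 0, 0, 0, 0, 0]
}}

```text
time: 38.25
eef_pos: [0.6226, 0.0087, -0.0015]
tcp_rot: [0.74, 0.672, -0.0, 0.0]
contact_force: [-0.1, 1.5, -1.3]
opening: 0.259
finger_force: 29.9
```

Request:
{"name": "move_arm", "arguments": {
  "plan": [0, 0, -1, 0, 0, 0, 0, 0, 0, -1, 0, 0, 0, 0, 0, 0, 0, 0, 0, 0, 0]
}}

```text
time: 38.55
eef_pos: [0.6228, 0.0087, -0.0024]
tcp_rot: [0.74, 0.672, -0.0, -0.0]
contact_force: [-2.8, -0.2, 4.7]
opening: 0.261
finger_force: 30.4
```

Request:
{"name": "move_arm", "arguments": {
  "plan": [0, 0, 0.5, 0, 0, 0, 24, 0, 0, 0, 0, 0, 0, 30, 0, 0, 0, 0, 0, 0, 38, 0, 0, 0, 0, 0, 0, 42, 0, 0, 25, 0, 0, 0, 42, 0, 0, 45, 0, 0, 0, 50, 0, 0, 40, 0, 0, 0, 60, -34, 8, 0, 0, 0, 0, 75, -34, 8, 0, 0, 0, 0, 75, -34, 8, 0, 0, 0, 0, 75, -34, 8, 0, 0, 0, 0, 75, 0, 0, 0, 0, 0, 0, 75]
}}

```text
time: 39.75
eef_pos: [0.4822, 0.042, 0.1055]
tcp_rot: [0.74, 0.673, -0.001, -0.002]
contact_force: [1.0, -0.3, -0.7]
opening: 0.88
finger_force: 0.0
```

Request:
{"name": "move_arm", "arguments": {
  "plan": [0, 0, 0, 0, 0, 0, 75, 0, 0, 0, 0, 0, 0, 75]
}}

```text
time: 39.95
eef_pos: [0.4882, 0.0404, 0.1079]
tcp_rot: [0.74, 0.672, 0.001, 0.001]
contact_force: [0.1, -0.5, 1.3]
opening: 0.879
finger_force: 0.0
```

```bash
python3 - <<'E'
from h import *
w=view("wrist");st=ctrl.get_state();print(st["eef_pos"],turn(84.3,0))
top(w,(.487,.0216,.092),((0,0,0),(179,255,50)))
w=view("scene");p=proj(w,(.6228,.0087,.035));print(p);top(w,(.6228,.0087,.065),((0,0,120),(179,40,255)),12)
E
```

```text
[0.48823396 0.04036836 0.10780036] [ 0.02  0.11 -0.16]
pred [321.13853141 237.83482804]
[  23   17   33   38 1008] [320.4 232.9] [486.8  25.7  92. ] box [486.6  26.   92. ] diam mm [22.64692756 26.07828022]
[288.32357934 261.75095348]
pred [287.46581878 253.6492866 ]
```

Request:
{"name": "move_arm", "arguments": {
  "plan": [-1.5, -17.4, -5, 0, 0, 0, 75, 0, 0, -30, 0, 0, 0, 75, 0, 0, -30, 0, 0, 0, 75, 0, 0, -28, 0, 0, 0, 75, 0, 0, -15, 0, 0, 0, 75, 0, 0, -10, 0, 0, 0, 75, 0, 0, 0, 0, 0, 0, 60, 0, 0, 0, 0, 0, 0, 30, 0, 0, 0, 0, 0, 0, 0, 0, 0, 0, 0, 0, 0, 0, 0, 0, 0, 0, 0, 0, 0, 0, 0, 0, 0, 0, 0, 0],
  "newtons": 35
}}

```text
time: 41.25
eef_pos: [0.4865, 0.0232, -0.0097]
tcp_rot: [0.74, 0.672, 0.001, 0.001]
contact_force: [0.5, -0.6, 4.2]
opening: 0.455
finger_force: 35.7
```

Request:
{"name": "move_arm", "arguments": {
  "plan": [0, 0, 30, 0, 0, 0, 0, 0, 0, 45, 0, 0, 0, 0, 0, 0, 40, 0, 0, 0, 0, 2, -39, 0, 0, 0, 1.5, 0, 2, -39, 0, 0, 0, 1.5, 0, 2, -39, 0, 0, 0, 1.5, 0, 2, -39, 0, 0, 0, 1.5, 0, 2, -39, 0, 0, 0, 2, 0, 2, -39, 0, 0, 0, 2, 0, 2, -39, 0, 0, 0, 0, 0, 0, 0, 0, 0, 0, 0, 0, 0, 0, 0, 0, 0, 0, 0]
}}

```text
time: 42.45
eef_pos: [0.4983, -0.2497, 0.1033]
tcp_rot: [0.68, 0.734, 0.0, -0.001]
contact_force: [0.2, 0.3, -1.5]
opening: 0.459
finger_force: 35.8
```

```bash
python3 - <<'E'
from h import *
w=view("wrist");st=ctrl.get_state();print(st["eef_pos"],turn(94.3,0))
for X in [(456,-277),(540,-271),(468,-437),(552,-431)]: print(X,proj(w,np.array([*X,11])/1e3).round(1))
cv2.imwrite("pics/w11.png",w["bgr"][:,150:550])
E
```

```text
[ 0.4983935  -0.24873702  0.10323636] [-0.1  -0.08 -0.15]
(456, -277) [276.7 209.7]
(540, -271) [360.  210.1]
(468, -437) [282.7 338.3]
(552, -431) [354.4 338.7]
```

View pics/w11.png

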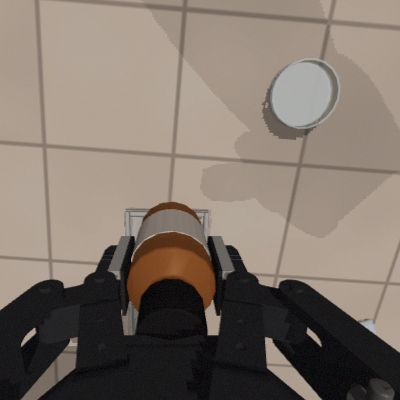

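The steel tray's near corners are at (274,210) and (358,210), square to the tool, so the centre is about (502,-354). The petri dish is unmoved. I set the tall bottle at the far place.

Request:
{"name": "move_arm", "arguments": {
  "plan": [2, -36, 0, 0, 0, 0, 0, 2, -36, 0, 0, 0, 0, 0, 2, -36, 0, 0, 0, 0, 0, 1, -36, 0, 0, 0, 0, 0, 0, 0, -20, 0, 0, 0, 0, 0, 0, -30, 0, 0, 0, 0, 0, 0, -30, 0, 0, 0, 0, 0, 0, -15, 0, 0, 0, 0, 0, 0, -6, 0, 0, 0, 0, 0, 0, 0, 0, 0, 0, 0, 0, 0, 0, 0, 0, 0, 0]
}}

```text
time: 43.6
eef_pos: [0.5073, -0.3941, 0.0048]
tcp_rot: [0.679, 0.734, -0.0, 0.001]
contact_force: [-0.3, -0.5, -0.9]
opening: 0.454
finger_force: 35.8
```

Request:
{"name": "move_arm", "arguments": {
  "plan": [0, 0, -1.5, 0, 0, 0, 0, 0, 0, -1.5, 0, 0, 0, 0, 0, 0, 0, 0, 0, 0, 0]
}}

```text
time: 43.9
eef_pos: [0.5063, -0.3939, 0.0006]
tcp_rot: [0.679, 0.734, -0.0, 0.0]
contact_force: [-0.8, -0.3, -1.1]
opening: 0.458
finger_force: 35.8
```

Request:
{"name": "move_arm", "arguments": {
  "plan": [0, 0, -1.5, 0, 0, 0, 0, 0, 0, 0, 0, 0, 0, 0]
}}

```text
time: 44.1
eef_pos: [0.506, -0.3936, -0.0015]
tcp_rot: [0.679, 0.734, 0.0, -0.0]
contact_force: [-0.4, -0.0, -1.7]
opening: 0.458
finger_force: 35.8
```

Request:
{"name": "move_arm", "arguments": {
  "plan": [0, 0, -1.5, 0, 0, 0, 0, 0, 0, -1, 0, 0, 0, 0, 0, 0, 0, 0, 0, 0, 0]
}}

```text
time: 44.4
eef_pos: [0.506, -0.3935, -0.0042]
tcp_rot: [0.679, 0.734, 0.0, -0.0]
contact_force: [-0.4, 0.5, -1.4]
opening: 0.457
finger_force: 35.8
```

Request:
{"name": "move_arm", "arguments": {
  "plan": [0, 0, -1, 0, 0, 0, 0, 0, 0, 0, 0, 0, 0, 0]
}}

```text
time: 44.6
eef_pos: [0.5063, -0.3938, -0.0046]
tcp_rot: [0.679, 0.734, -0.0, 0.0]
contact_force: [-1.4, 0.9, -0.2]
opening: 0.453
finger_force: 35.9
```

Request:
{"name": "move_arm", "arguments": {
  "plan": [0, 0, 0, 0, 0, 0, 42, 0, 0, 0, 0, 0, 0, 50, 0, 0, 0, 0, 0, 0, 60, 0, 0, 0, 0, 0, 0, 65, 0, 0, 25, 0, 0, 0, 65, 0, 0, 40, 0, 0, 0, 65, 0, 0, 45, 0, 0, 0, 75, 5, 42, 0, 0, 0, 0, 85, 6, 42, 0, 0, 0, 0, 85, 6, 42, 0, 0, 0, 0, 85, 6, 42, 0, 0, 0, 0, 85, 6, 42, 0, 0, 0, 0, 85]
}}

```text
time: 45.8
eef_pos: [0.5352, -0.1821, 0.1054]
tcp_rot: [0.679, 0.734, 0.0, 0.0]
contact_force: [1.0, 0.4, -1.1]
opening: 0.996
finger_force: 0.0
```

Request:
{"name": "move_arm", "arguments": {
  "plan": [6, 42, 0, 0, 0, 0, 85, 6, 42, 0, 0, 0, 0, 85, 6, 42, 0, 0, 0, 0, 85, 6, 42, 0, 0, 0, 0, 85, 6, 42, 0, 0, 0, 0, 85, 6, 42, 0, 0, 0, 0, 85, 6, 42, 0, 0, 0, 0, 85, 6, 42, 0, 0, 0, 0, 85, 3, 20, 0, 0, 0, 0, 85, 0, 0, 0, 0, 0, 0, 85, 0, 0, 0, 0, 0, 0, 85]
}}

```text
time: 46.9
eef_pos: [0.5859, 0.1724, 0.105]
tcp_rot: [0.679, 0.735, -0.0, 0.0]
contact_force: [0.1, -0.3, 0.0]
opening: 0.996
finger_force: 0.0
```

```bash
python3 - <<'E'
from h import *
w=view("wrist");st=ctrl.get_state();print(st["eef_pos"],turn(94.3,0),st["opening"])
top(w,(.586,.159,.068),((0,0,0),(179,255,50)),50)
E
```

```text
[0.58600256 0.17166105 0.10496943] [ 0.04 -0.01 -0.17] 0.9958432991295719
pred [319.08411656 220.3033395 ]
[  31   23   43   45 1541] [321.4 215.2] [587.6 163.6  68. ] box [587.2 163.7  68. ] diam mm [32.65184815 34.17053876]
```

Request:
{"name": "move_arm", "arguments": {
  "plan": [1.2, -10.2, -10, 0, 0, 0, 85, 0, 0, -30, 0, 0, 0, 85, 0, 0, -35, 0, 0, 0, 85, 0, 0, -30, 0, 0, 0, 85, 0, 0, -18, 0, 0, 0, 85, 0, 0, -10, 0, 0, 0, 85, 0, 0, 0, 0, 0, 0, 70, 0, 0, 0, 0, 0, 0, 40, 0, 0, 0, 0, 0, 0, 0, 0, 0, 0, 0, 0, 0, 0, 0, 0, 0, 0, 0, 0, 0, 0, 0, 0, 0, 0, 0, 0],
  "newtons": 35
}}

```text
time: 48.15
eef_pos: [0.5888, 0.1621, -0.0262]
tcp_rot: [0.679, 0.734, 0.001, 0.001]
contact_force: [0.4, -0.7, 5.6]
opening: 0.574
finger_force: 37.9
```

Request:
{"name": "move_arm", "arguments": {
  "plan": [0, 0, 35, 0, 0, 0, 0, 0, 0, 45, 0, 0, 0, 0, 0, 0, 45, 0, 0, 0, 0, -7, -38, 0, 0, 0, 0, 0, -7, -40, 0, 0, 0, 0, 0, -7, -40, 0, 0, 0, 0, 0, -7, -40, 0, 0, 0, 0, 0, -7, -40, 0, 0, 0, 0, 0, -7, -40, 0, 0, 0, 0, 0, -7, -40, 0, 0, 0, 0, 0, -7, -40, 0, 0, 0, 0, 0, -7, -40, 0, 0, 0, 0, 0]
}}

```text
time: 49.35
eef_pos: [0.5232, -0.1966, 0.0962]
tcp_rot: [0.679, 0.734, 0.0, -0.001]
contact_force: [0.7, 0.9, -2.0]
opening: 0.57
finger_force: 37.4
```

Request:
{"name": "move_arm", "arguments": {
  "plan": [-9, -40, 0, 0, 0, 0, 0, -9, -40, 0, 0, 0, 0, 0, -8, -38, 0, 0, 0, 0, 0, 0, 0, 0, 0, 0, 0, 0, 0, 0, 0, 0, 0, 0, 0]
}}

```text
time: 49.85
eef_pos: [0.4975, -0.3138, 0.0961]
tcp_rot: [0.68, 0.734, 0.0, -0.001]
contact_force: [0.1, 0.2, -2.5]
opening: 0.567
finger_force: 37.4
```

Close to target; I shift (+2,-1) and lower.

Request:
{"name": "move_arm", "arguments": {
  "plan": [2, -1, 0, 0, 0, 0, 0, 0, 0, -25, 0, 0, 0, 0, 0, 0, -30, 0, 0, 0, 0, 0, 0, -30, 0, 0, 0, 0, 0, 0, -16, 0, 0, 0, 0, 0, 0, -8, 0, 0, 0, 0, 0, 0, 0, 0, 0, 0, 0, 0, 0, 0, 0, 0, 0, 0]
}}

```text
time: 50.65
eef_pos: [0.5015, -0.3153, -0.0105]
tcp_rot: [0.679, 0.734, 0.0, 0.001]
contact_force: [0.4, -0.2, -2.0]
opening: 0.574
finger_force: 37.3
```

Request:
{"name": "move_arm", "arguments": {
  "plan": [0, 0, -1.5, 0, 0, 0, 0, 0, 0, -1.5, 0, 0, 0, 0, 0, 0, 0, 0, 0, 0, 0]
}}

```text
time: 50.95
eef_pos: [0.5006, -0.3151, -0.0143]
tcp_rot: [0.679, 0.734, 0.0, 0.001]
contact_force: [0.2, -0.6, -2.4]
opening: 0.573
finger_force: 37.3
```

Request:
{"name": "move_arm", "arguments": {
  "plan": [0, 0, -1.5, 0, 0, 0, 0, 0, 0, -1, 0, 0, 0, 0, 0, 0, 0, 0, 0, 0, 0]
}}

```text
time: 51.25
eef_pos: [0.5002, -0.3147, -0.0176]
tcp_rot: [0.679, 0.734, 0.0, -0.0]
contact_force: [0.7, -0.3, -1.1]
opening: 0.565
finger_force: 37.3
```

Request:
{"name": "move_arm", "arguments": {
  "plan": [0, 0, -1.5, 0, 0, 0, 0, 0, 0, -1, 0, 0, 0, 0, 0, 0, 0, 0, 0, 0, 0]
}}

```text
time: 51.55
eef_pos: [0.5002, -0.3147, -0.0201]
tcp_rot: [0.679, 0.734, 0.0, -0.0]
contact_force: [-0.2, 0.2, -2.8]
opening: 0.569
finger_force: 37.3
```

Request:
{"name": "move_arm", "arguments": {
  "plan": [0, 0, -1, 0, 0, 0, 0, 0, 0, 0, 0, 0, 0, 0]
}}

```text
time: 51.75
eef_pos: [0.5003, -0.3148, -0.021]
tcp_rot: [0.679, 0.734, 0.0, -0.0]
contact_force: [0.7, -0.0, -2.1]
opening: 0.572
finger_force: 37.3
```

Request:
{"name": "move_arm", "arguments": {
  "plan": [0, 0, -1, 0, 0, 0, 0, 0, 0, 0, 0, 0, 0, 0]
}}

```text
time: 51.95
eef_pos: [0.5005, -0.3149, -0.0212]
tcp_rot: [0.679, 0.734, -0.0, 0.0]
contact_force: [-1.6, 1.1, 3.1]
opening: 0.571
finger_force: 37.8
```

Request:
{"name": "move_arm", "arguments": {
  "plan": [0, 0, 0, 0, 0, 0, 54, 0, 0, 0, 0, 0, 0, 60, 0, 0, 0, 0, 0, 0, 68, 0, 0, 0, 0, 0, 0, 72, 0, 0, 20, 0, 0, 0, 72, 0, 0, 40, 0, 0, 0, 72, 0, 0, 45, 0, 0, 0, 72, 0, 20, 40, 0, 0, 0, 72, -2, 40, 20, 0, 0, 0, 72, -2, 40, 20, 0, 0, 0, 72, -2, 40, 0, 0, 0, 0, 72, -2, 40, 0, 0, 0, 0, 72]
}}

```text
time: 53.15
eef_pos: [0.4927, -0.1337, 0.1644]
tcp_rot: [0.679, 0.734, 0.0, 0.001]
contact_force: [0.3, 0.2, -0.8]
opening: 0.844
finger_force: 0.0
```

Request:
{"name": "move_arm", "arguments": {
  "plan": [0, 20, 0, 0, 0, 0, 72, 0, 0, 0, 0, 0, 0, 72, 0, 0, 0, 0, 0, 0, 72]
}}

```text
time: 53.45
eef_pos: [0.4925, -0.1149, 0.1633]
tcp_rot: [0.679, 0.735, -0.0, 0.001]
contact_force: [0.6, 0.0, -0.1]
opening: 0.847
finger_force: 0.0
```

```bash
python3 - <<'E'
from h import *
s=view("scene");w=view("wrist")["bgr"]
a=s["bgr"]
A=cv2.resize(a[120:220,170:290],(400,333)); B=cv2.resize(a[210:360,240:490],(400,240)); 
v=np.hstack([np.vstack([A,B]),np.vstack([cv2.resize(w,(400,250)),cv2.resize(a[290:370,410:510],(400,323))])])
cv2.imwrite("pics/final.png",v);print(v.shape,ctrl.get_state()["eef_pos"])
E
```

```text
(573, 800, 3) [ 0.49255435 -0.11579207  0.16320791]
```

View pics/final.png

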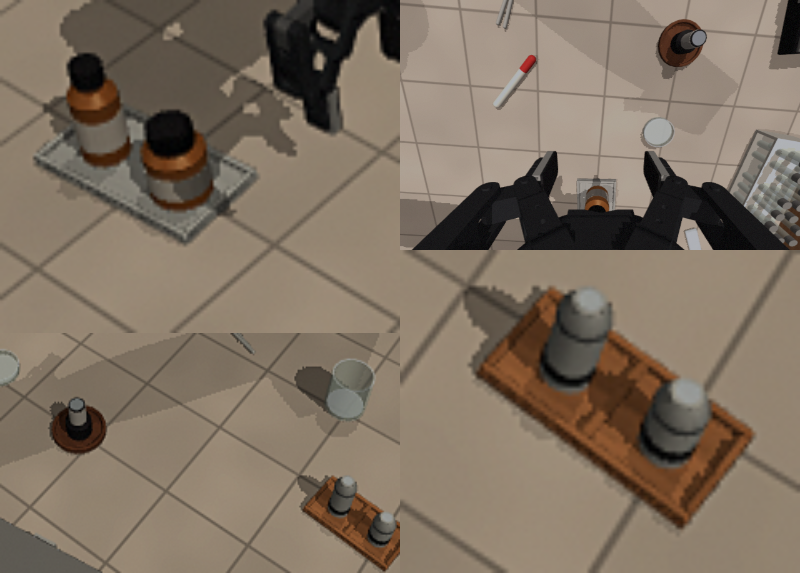

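The final view shows both bottles upright in the steel tray at (97,110) and (176,160), and the eyepiece in the dish at (77,425). One lens stands in each bay at (577,340) and (675,420). The beaker and petri dish are standing in place.

```bash
python3 -c "
from plant import order
print(order.sign_off())"
```

```text
the job is handed in; nothing more can be done
None
```

Handed in: both objectives (one per bay), the eyepiece and both bottles stand upright in their places, and the beaker and petri dish were left alone; the short objective was knocked over on the bench on the first grasp and stood up again before placing.

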